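# Clamp a steel block in a torque-limited fixture

### The arm

A 7-joint arm with a two-finger parallel gripper is mounted at the origin on a cart in front of the work surface, level with it; the furniture and walls round the work are solid. World frame = base frame: x ahead of the robot, y to its left, z up, the work surface at z = 0. Lengths are in m, angles in rad, forces in N, time in s.
With the tool pointing down it reaches from about 0.425 to 0.825 m from the base axis. Payload 3.6 kg.
Tool frame: the origin (TCP) lies between the finger pads; the fingertips stand 22 mm ahead of it and the grasp point (between the pads) lies 3 mm ahead of it (manip.tcp_to_tips is the x of the fingertips in the tool frame, in m); x points along the fingers, y is the direction in which the jaws open and shut, and the axes are right-handed (so a half turn about x gives the same grasp; the last joint's range is limited). The gripper opens to 93 mm and grips with 3 to 60 N. Pads are 15 mm wide; open, the fingers measure 128 mm over their backs; the gripper's body (75 mm by 188 mm) begins 65 mm behind the grasp point.
Start: joints at [1.091, 0.615, -0.013, 1.423, 0.008, 1.103, -0.04], TCP at [0.284, -0.584, 0.241] pointing down, gripper open.
Joint ranges: [-3.12, 3.12], [-0.3, 2.06], [-1.34, 1.32], [0.26, 2.42], [-1.36, 4.5], [0.01, 1.98], [-2.84, 2.84]. Speed limits (rad/s): [2.79, 2.79, 3.14, 3.14, 3.14, 3.14, 3.14].

### API

Orientations are given as [roll, pitch, yaw] about the fixed x, y, z axes, in that order (R = Rz(yaw) Ry(pitch) Rx(roll)).
In Python, from cell import manip gives the robot as it stands.
- The arm moves only by the tool play_rows, never from a script. Its argument "targets" is a list of rows, each a list of 5 numbers: the shift along the tool's x, y, z in mm, then the turn about the tool's x in degrees, then the finger opening in mm, from 0 to 93. In form: [[x, y, z, yaw, fingers], ...]. A call has 1 to 20 rows; each row shifts and turns the pose as measured when the row begins, along the tool's axes as they then stand; what a row does not reach is not made up. A row lasts 1/12 s, in which the tool goes at most 41.7 mm and 7.16 degrees, less where a joint would pass 70% of its speed; a pose out of reach is approached as far as the arm can. A call with a gripper value outside its range is refused whole. The fingers move at their own pace and stop on an object; the grip force is fixed at half the most. Time passes only in rows, so rows that do not move let the fingers close. It gives the time, the measured TCP pose, the force and the opening at its end, in the units of the state.
- manip.read_state(): the state, without advancing time (a new reading comes with each control period).
- manip.grab_frame(name): name is "scene" or "top" or "wrist"; returns (picture, depth): 480x640x3 uint8, red, green, blue; 480x640 float32, m along the optical axis (not along the pixel's ray), 0 where there is no reading.
- manip.get_calibration(name): a dict with "camera_matrix" (3x3 intrinsics, pixels), "xyz" and "attitude" of the camera in the world. Camera axes: x right, y down, z forward; pixel columns grow to the right and rows downward; lengths in m; the calibration is good to about 2 mm. A picture is of the moment at which its call begins: read the wrist's pose just before it. get_calibration takes no time and is no camera call; for the wrist camera it gives the pose at the moment of the call.
- manip.sign_off(): hands the job in, once; it reports no verdict.
Trained networks look in the newest picture that a camera, given by its name, has taken for a name from the list of things; names that differ only in an ending like _2 or _b are one class to them, and where a whole thing is asked for, a point or a joint stands for the part that bears it (a point fixed in the world has none). Each returns a list of dicts, best first, with "p" (0 to 1); they miss things now and then, are a little off and sometimes report something else, mostly with a low value. They report only what shows in the picture. A call takes as long as a camera call. They do not tell look-alikes from the thing itself.
- manip.find_in(thing, camera): "extent" ([left, top, width, height] in pixels, round what is visible of it).
- manip.cut_out(thing, camera): "pixels" (480x640 bool, what is visible of it) and "extent" ([left, top, width, height] in pixels, round what is visible of it).
The state is a dict: "time": time; "qpos": joint angles; "joint_vel": joint speeds; "joint_efforts": joint torques, N m; "tool_pos": TCP position; "eef_rot": TCP orientation; "force": force on the tool from outside, world axes, zero at the start; "ft_torque": the same for the moment, N m; "gripper_width": opening from 0.0 (shut) to 1.0 (fully open).
Only numpy, scipy, OpenCV 4.12 (cv2) and the standard library are available. Lean on these libraries where they do the work, as an engineer would, in place of code of your own. Each camera call takes 0.05 s, during which the arm holds its last target.

### The job

Lay the steel block flat in the nest of the clamping fixture, between its brass guides, and let go of it. Then swing the fixture's lever counter-clockwise (seen from above) until its torque limiter gives, and stop there: do not drive the lever on into the solid stop behind the give, which would overload the clamp. Let go of the lever with the block held tight, and leave the roll of tape, the marker and the lens blank as they lie.

Things in the scene. Friction and masses are not known exactly. Their poses are not given: they have to be found in the camera images.
- steel_block: Bare ground steel block, 45 x 90 x 30 mm (its x, y, z), 0.9 kg, loose on the bench. Origin: centre of its underside; z up, y along its 90 mm length.
- fixture: Clamping fixture fixed to the bench: aluminium base plate 104 x 250 x 12 mm (x, y, z), nest towards its -y end, grey housing and lever at its +y end. Origin: centre of the plate's underside; its x points roughly away from the robot. The steel jaw moves towards -y and presses the block's end, pushing it against a steel back stop. Jaw and stop stand 26 and 24 mm over the plate.
- nest (a point): Point on the plate's top (12 mm over the bench) midway between 4 brass guides, axes as the fixture's. A block centred here, length along y, has 4 mm to the open jaw, 4 to 12 mm to the locked back stop (its setting differs each time) and 3 mm to the guides each side. Guides are 6 mm high, at the nest's corners; the middle 50 mm of the block's long sides is free for fingers down to the plate.
- jaw: Steel moving jaw, 50 x 18 x 26 mm, part of the fixture; origin at the foot of its pressing face. It advances 12 mm per radian of the lever, at most 18 mm, and stays where it is left. The torque on the lever sets how hard it presses the block: over 30 N when the limiter gives; 60 N is an overload.
- lever_pivot (a point): Point on the upright axis of the lever, 93 mm over the bench, above the grey housing (70 x 70 mm, top 48 mm over the bench; the blue hub on it reaches 77 mm).
- lever: Lever: a level steel bar, 11 mm thick, 60 to 71 mm over the bench, from the blue hub (its origin, on the pivot axis) to the grip. At the start it stands open, pointing 35 degrees off the fixture's +y towards its -x. Turned counter-clockwise seen from above (the grip comes towards the robot, then to the right) it closes the jaw; it stays where it is left. Its z is up; its yaw is 0 to the fixture's at the start.
- grip_mid (a point): Middle (95 mm up) of the lever's black grip: upright, 20 mm thick, 72 to 118 mm over the bench, spins on its pin, 100 mm from the pivot. Pushed square to the lever here it turns at 2 to 6 N; 0.6 to 1.4 rad on the block is tight and the force climbs within 5 mm to 9 N, where the limiter gives: 13 mm more at 9 to 10 N, then a solid stop; over 11 N overloads. Let go, it springs back by the give.
- tape_roll: Roll of masking tape lying flat, 95 mm in diameter, 24 mm high, loose; origin at the centre of its underside. Leave it alone.
- marker_blue: Blue marker, 131 mm long, 14 mm thick, lying loose; origin under its centre. Leave it alone.
- lens_blank: Round lens blank, 65 mm in diameter, 7 mm thick, lying loose; origin under its centre. Leave it alone.
Mind the look-alikes: they are no part of the job. Of the things shaped like the steel_block, the steel one is meant.

How it is judged:
By the outcome, as a careful person would: the job done as asked, in the order asked, and still so for the second after the job is handed in, with the robot touching nothing.
It also fails if it takes over 72 s, if anything falls off the work surface, if the arm or the gripper's body presses on something with over 40 N, if the wrist force passes 120 N, or if a joint passes its speed limit or range.

## Working session

There is one attempt and no reset: what is moved stays moved. The work goes in short steps, Python scripts to look and compute and a tool call to move; the robot and the scene stay as the last step left them, time stands still between calls to the robot, and variables do not carry over. Pictures are saved under pics/ and viewed, and the job is handed in when it is done.

Besides the shell and the picture viewer there is one more tool, called by a JSON object that holds its "op" and its "data". play_rows: Moves the arm, as the interface text tells. Its arguments: {"type":"object","properties":{"targets":{"type":"array"}},"required":["targets"]}

```bash
ls; mkdir -p pics; python3 - <<'E'
from cell import manip
import cv2
print(manip.read_state())
for n in ["scene","top","wrist"]:
    im,d=manip.grab_frame(n); cv2.imwrite(f"pics/{n}0.png",im[:,:,::-1])
    print(n,manip.get_calibration(n))
E
```

```text
pics
{'time': 0.0, 'qpos': array([ 1.09149307,  0.61589607, -0.01265106,  1.42491888,  0.00809487,
        1.10338496, -0.04038725]), 'joint_vel': array([-0.00040781, -0.00078853,  0.00068525, -0.00028474, -0.00114979,
       -0.00019483, -0.00152386]), 'joint_efforts': array([ 5.24765419e-04, -4.58938766e+01,  2.08920334e-01, -1.65744478e+01,
       -6.10633660e-02,  2.04866112e-02,  2.55848727e-04]), 'tool_pos': array([ 0.28406772, -0.58381276,  0.23948941]), 'eef_rot': array([-1.56600875,  1.56823875,  2.0284926 ]), 'force': array([ 0.12620444,  0.48431944, -0.03954332]), 'ft_torque': array([ 0.0173154 , -0.04169956,  0.00967202]), 'gripper_width': 0.9978951195265395}
scene {'camera_matrix': array([[449.01374957,   0.        , 319.69635583],
       [  0.        , 449.01374957, 238.92998314],
       [  0.        ,   0.        ,   1.        ]]), 'xyz': array([ 0.28913196, -0.51552666,  0.67982838]), 'attitude': array([-2.32283533, -0.00785189, -0.43889312])}
top {'camera_matrix': array([[450.17394808,   0.        , 314.93574791],
       [  0.        , 450.17394808, 235.74695521],
       [  0.        ,   0.        ,   1.        ]]), 'xyz': array([0.43308841, 0.03342009, 0.95318448]), 'attitude': array([-2.96742454e+00, -2.48395641e-04, -1.59041821e+00])}
wrist {'camera_matrix': array([[409.92254224,   0.        , 319.24112286],
       [  0.        , 409.92254224, 239.02610134],
       [  0.        ,   0.        ,   1.        ]]), 'xyz': array([ 0.35393707, -0.54902021,  0.38344289]), 'attitude': array([ 2.86022451e+00,  6.95136375e-04, -1.11891731e+00])}
```

View pics/top0.png

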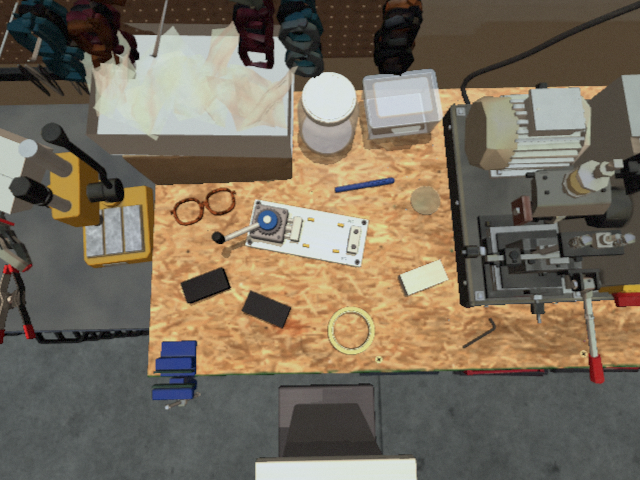

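View pics/scene0.png

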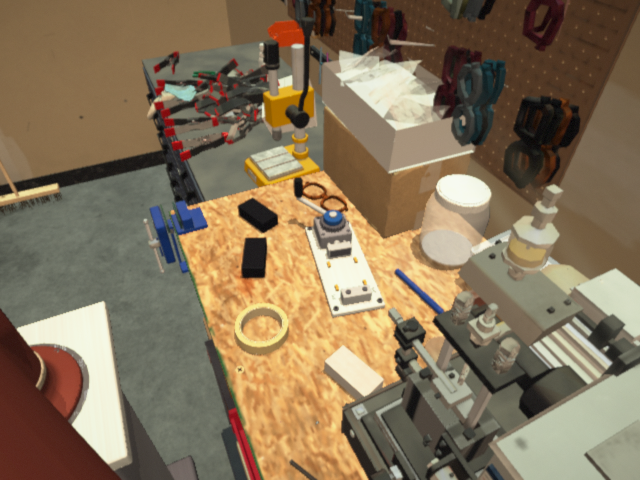

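View pics/wrist0.png

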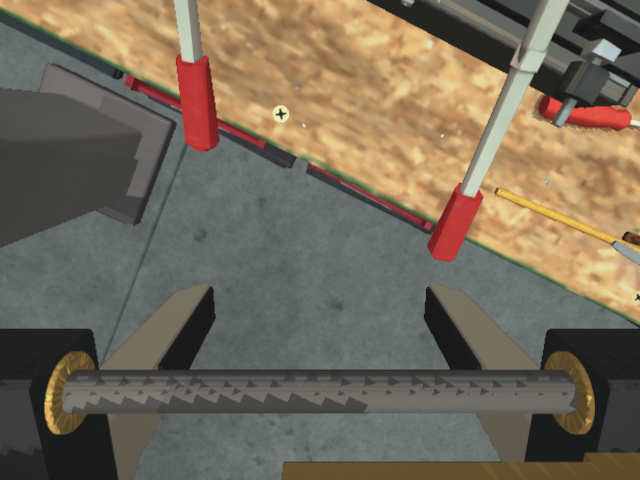

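```bash
cat > h.py <<'E'
from cell import manip
import cv2, numpy as np
from scipy.spatial.transform import Rotation as R
def pts(n,d,uv,cal=None):
    c=cal or manip.get_calibration(n);K=c["camera_matrix"];uv=np.atleast_2d(uv).astype(float)
    z=d[uv[:,1].round().astype(int),uv[:,0].round().astype(int)]
    p=np.c_[(uv[:,0]-K[0,2])/K[0,0]*z,(uv[:,1]-K[1,2])/K[1,1]*z,z]
    return R.from_euler('xyz',c["attitude"]).apply(p)+c["xyz"]
def ray(n,uv,h,cal=None):
    c=cal or manip.get_calibration(n);K=c["camera_matrix"];uv=np.atleast_2d(uv).astype(float)
    r=R.from_euler('xyz',c["attitude"]).apply(np.c_[(uv[:,0]-K[0,2])/K[0,0],(uv[:,1]-K[1,2])/K[1,1],np.ones(len(uv))])
    return c["xyz"]+r*((h-c["xyz"][2])/r[:,2])[:,None]
E
python3 - <<'E'
from h import *
im,d=manip.grab_frame("top")
np.save("top.npy",d)
a=im[250:340,170:300];b=im[245:310,385:465];c=im[195:275,200:380]
f=lambda x,w:cv2.resize(x,(w,int(x.shape[0]*w/x.shape[1])),interpolation=cv2.INTER_CUBIC)
A=f(a,400);B=f(b,400);C=f(c,800)
h=max(len(A),len(B));o=np.zeros((600,800,3),np.uint8);o[:240,:400]=A[:240];o[:240,400:]=B[:240];o[240:595]=C[:355]
cv2.imwrite("pics/crop.png",o[:,:,::-1])
for t in ["steel_block","fixture","lever","grip_mid","jaw","nest"]:
    for n in ["top"]:
        for r in manip.cut_out(t,n)[:5]:
            px=np.argwhere(r["pixels"])[:,::-1]; P=pts(n,d,px)
            rect=cv2.minAreaRect((P[:,:2]*1000).astype(np.float32))
            print(t,round(r["p"],2),r["extent"],np.median(P,0).round(3),[np.round(x,1) for x in rect], im[px[:,1],px[:,0]].mean(0).round())
E
```

```text
steel_block 0.97 [398.2, 261.5, 48.7, 32.7] [ 0.505 -0.188  0.03 ] [array([ 473.8, -101.3]), array([ 45.5, 281.1]), np.float64(19.5)] [209. 213. 187.]
steel_block 0.73 [240.4, 290.7, 48.8, 38.4] [0.448 0.132 0.029] [array([439.1, 112.6]), array([150.7,  50.5]), np.float64(67.2)] [61. 54. 48.]
fixture 0.76 [212.6, 201.1, 154.6, 65.5] [0.601 0.053 0.013] [array([598.4,  64. ]), array([280.7, 227.8]), np.float64(53.1)] [182. 185. 179.]
lever 0.91 [213.9, 208.1, 61.1, 33.8] [0.609 0.148 0.072] [array([519.7, 134.5]), array([233.7, 127.5]), np.float64(20.8)] [105. 115. 126.]
grip_mid 0.46 [209.6, 229.9, 15.3, 14.2] [0.583 0.215 0.115] [array([597. , 221.8]), array([46.2, 18.9]), np.float64(20.3)] [46. 39. 32.]
grip_mid 0.32 [397.2, 260.8, 48.2, 32.3] [ 0.505 -0.187  0.03 ] [array([477.1, -99.4]), array([ 45.6, 279.9]), np.float64(17.9)] [209. 213. 187.]
jaw 0.58 [281.9, 216.7, 18.0, 25.1] [0.611 0.073 0.036] [array([613.2,  76.6]), array([31.5, 50.1]), np.float64(79.0)] [192. 190. 174.]
nest 0.96 [210.8, 199.5, 159.6, 68.1] [0.601 0.053 0.013] [array([603. ,  71.7]), array([298.6, 226.7]), np.float64(53.3)] [182. 185. 180.]
```

View pics/crop.png

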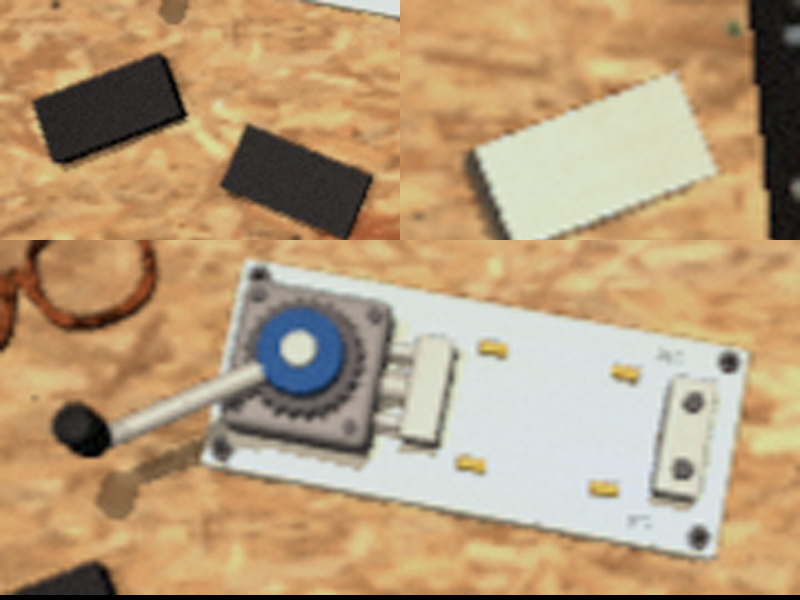

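```bash
python3 - <<'E'
from h import *
im,d=manip.grab_frame("top")
V,U=np.mgrid[0:480,0:640]; uv=np.c_[U.ravel(),V.ravel()]
P=pts("top",d,uv); ok=d.ravel()>0
def fit(m,name):
    q=P[m]; r=cv2.minAreaRect((q[:,:2]*1000).astype(np.float32)); print(name,m.sum(),q[:,2].mean().round(4),[np.round(x,2) for x in r])
    return q
hsv=cv2.cvtColor(im,cv2.COLOR_RGB2HSV).reshape(-1,3)
box=lambda x0,x1,y0,y1:(uv[:,0]>=x0)&(uv[:,0]<=x1)&(uv[:,1]>=y0)&(uv[:,1]<=y1)
m=box(390,455,250,305)&(abs(P[:,2]-.03)<.005)&ok; q=fit(m,"block")
m=box(240,375,195,270)&(abs(P[:,2]-.012)<.006)&(hsv[:,1]<40)&(hsv[:,2]>150)
# plate corners via image contour on plane
mask=np.zeros(480*640,np.uint8); mask[m]=255; mask=mask.reshape(480,640)
cs,_=cv2.findContours(mask,cv2.RETR_EXTERNAL,cv2.CHAIN_APPROX_NONE); c=max(cs,key=len)[:,0]
q=ray("top",c,.012); print([np.round(x,2) for x in cv2.minAreaRect((q[:,:2]*1000).astype(np.float32))])
fit(m,"plate")
m=box(240,375,195,270)&(hsv[:,0]>10)&(hsv[:,0]<30)&(hsv[:,1]>110)&(abs(P[:,2]-.016)<.012)
mask=np.zeros(480*640,np.uint8); mask[m]=255
n,l,s,ce=cv2.connectedComponentsWithStats(mask.reshape(480,640))
for i in range(1,n):
    if 8<s[i,4]<80: print(s[i],ce[i],ray("top",ce[i],.018).round(4))
m=box(255,282,205,232)&(hsv[:,0]>95)&(hsv[:,0]<125)&(hsv[:,1]>100); q=fit(m,"hub")
m=box(205,230,225,248)&(P[:,2]>.1); q=fit(m,"grip");print(q.mean(0))
m=box(340,365,220,260)&(abs(P[:,2]-.036)<.006); q=fit(m,"stop")
m=box(283,306,210,246)&(abs(P[:,2]-.038)<.005);q=fit(m,"jaw")
for t in ["tape_roll","marker_blue","lens_blank"]:
    for r in manip.cut_out(t,"top")[:2]:
        px=np.argwhere(r["pixels"])[:,::-1]; print(t,r["p"],r["extent"],np.median(pts("top",d,px),0).round(3))
print(manip.read_state()["time"])
E
```

```text
block 976 0.0298 [array([ 513.46, -208.09]), array([ 48.01, 128.88]), np.float64(21.79)]
[array([606.68,  47.41]), array([247.73, 102.39]), np.float64(78.24)]
plate 3324 0.0118 [array([607.12,  47.22]), array([248.4 , 103.01]), np.float64(78.1)]
[308 218   6   3  15] [310.4        219.06666667] [[0.6337 0.0389 0.018 ]]
[338 224   6   3  13] [340.46153846 224.76923077] [[ 0.6201 -0.0246  0.018 ]]
[303 244   6   3  14] [305.35714286 245.14285714] [[0.5779 0.0505 0.018 ]]
[333 250   6   3  14] [335.64285714 250.85714286] [[ 0.5646 -0.0128  0.018 ]]
hub 232 0.0712 [array([622.49, 125.56]), array([36.63, 36.58]), np.float64(87.51)]
grip 102 0.1232 [array([507.64, 131.89]), array([246.27,  19.15]), np.float64(48.43)]
[0.58161549 0.21464612 0.12318245]
stop 288 0.0361 [array([587.19, -49.25]), array([22.31, 56.22]), np.float64(77.66)]
jaw 238 0.0377 [array([617.6 ,  76.71]), array([33.26, 57.98]), np.float64(78.3)]
tape_roll 0.91 [325.4, 307.8, 46.6, 50.4] [ 0.397 -0.044  0.023]
tape_roll 0.25 [213.0, 210.3, 63.6, 32.1] [0.61  0.145 0.072]
marker_blue 0.88 [335.3, 176.4, 58.3, 16.2] [ 0.71  -0.082  0.011]
lens_blank 0.87 [410.7, 186.9, 28.7, 29.3] [ 0.674 -0.209  0.005]
0.7
```

```bash
cat >> h.py <<'E'
def plan(x,y,z,yawdeg,s=None):
    "remaining shift in tool axes mm and turn deg; yawdeg: world angle of tool y axis (mod 180)"
    s=s or manip.read_state(); M=R.from_euler('xyz',s["eef_rot"]).as_matrix()
    dt=M.T@(np.array([x,y,z])-s["tool_pos"])*1000
    a=np.degrees(np.arctan2(M[1,1],M[0,1])); e=(yawdeg-a+90)%180-90
    # turn about tool x (down) positive = world yaw negative
    print("pos",s["tool_pos"].round(4),"ang y",a.round(2),"shift",dt.round(1),"turn",round(-e if M[2,0]<0 else e,2),"F",s["force"].round(2),"w",round(s["gripper_width"]*93,1),"t",s["time"],"q",s["qpos"].round(2))
    return M
E
python3 - <<'E'
from h import *
im,d=manip.grab_frame("top")
V,U=np.mgrid[0:480,0:640]; uv=np.c_[U.ravel(),V.ravel()]
P=pts("top",d,uv); ok=d.ravel()>0
a=np.array([.284,-.584]);b=np.array([.505,-.188]);L=np.linalg.norm(b-a);u=(b-a)/L
s=(P[:,:2]-a)@u; t=(P[:,:2]-a)@np.array([-u[1],u[0]])
for k in np.arange(-.1,L+.1,.05):
    print(round(k,2),[ (lambda m:round(P[m,2].max(),3) if m.any() else None)(ok&(s>k)&(s<k+.05)&(t>w)&(t<w+.05)) for w in np.arange(-.2,.2,.05)])
# block contour
m=(uv[:,0]>=390)&(uv[:,0]<=452)&(uv[:,1]>=250)&(uv[:,1]<=305)&(abs(P[:,2]-.03)<.006)
mask=(m.reshape(480,640)*255).astype(np.uint8)
n,l,st,ce=cv2.connectedComponentsWithStats(mask); i=1+st[1:,4].argmax(); print(st[i])
q=ray("top",np.argwhere(l==i)[:,::-1],.03); r=cv2.minAreaRect((q[:,:2]*1000).astype(np.float32)); print(r, q.mean(0))
M=plan(.505,-.188,.2,0);print(M.round(3))
E
```

```text
-0.1 [None, None, np.float64(-0.148), np.float64(-0.153), None, np.float64(-0.886), np.float64(-0.887), np.float64(-0.891)]
-0.05 [None, np.float64(-0.001), np.float64(0.004), np.float64(0.003), np.float64(-0.215), np.float64(-0.891), np.float64(-0.89), np.float64(-0.884)]
0.0 [np.float64(0.003), np.float64(0.005), np.float64(0.005), np.float64(0.006), np.float64(-0.197), None, np.float64(-0.89), np.float64(-0.887)]
0.05 [np.float64(0.001), np.float64(0.005), np.float64(0.005), np.float64(0.005), np.float64(0.104), np.float64(-0.203), np.float64(-0.89), np.float64(-0.885)]
0.1 [None, np.float64(0.194), np.float64(0.178), np.float64(0.135), np.float64(0.129), np.float64(-0.148), None, np.float64(-0.888)]
0.15 [None, np.float64(0.248), np.float64(0.179), np.float64(0.167), np.float64(0.005), np.float64(0.003), np.float64(-0.151), np.float64(-0.896)]
0.2 [np.float64(0.304), np.float64(0.302), np.float64(0.288), np.float64(0.164), np.float64(0.005), np.float64(0.005), np.float64(-0.003), None]
0.25 [np.float64(0.316), np.float64(0.364), np.float64(0.326), np.float64(0.131), np.float64(0.
[... 708 characters left out ...]
(0.012), np.float64(0.012), np.float64(0.005), np.float64(0.005), np.float64(0.005), np.float64(0.006), np.float64(0.03), np.float64(0.027)]
0.55 [np.float64(0.013), np.float64(0.004), np.float64(0.005), np.float64(0.015), np.float64(0.038), np.float64(0.005), np.float64(0.029), np.float64(0.027)]
[399 259  49  36 970]
((506.1681213378906, -189.80169677734375), (44.869056701660156, 91.3611068725586), 19.513410568237305) [ 0.50608605 -0.18990563  0.03      ]
pos [ 0.2844 -0.5845  0.2407] ang y -64.05 shift [  40.7 -260.  -371.8] turn -64.05 F [-0.39  0.45 -0.37] w 92.9 t 0.75 q [ 1.09  0.61 -0.01  1.42  0.01  1.1  -0.04]
[[ 0.     0.438 -0.899]
 [-0.    -0.899 -0.438]
 [-1.     0.    -0.   ]]
```

```bash
python3 - <<'E'
from h import *
im,d=manip.grab_frame("top")
V,U=np.mgrid[0:480,0:640]; uv=np.c_[U.ravel(),V.ravel()]
P=pts("top",d,uv); ok=d.ravel()>0
c=np.array([.506,-.190]);a=np.radians(19.5)
s=(P[:,:2]-c)@[np.cos(a),np.sin(a)]; t=(P[:,:2]-c)@[-np.sin(a),np.cos(a)]
for k in np.arange(-.12,.12,.02):
    print(round(k,2),[ (lambda m:round(float(P[m,2].max()),3) if m.any() else None)(ok&(s>k)&(s<k+.02)&(t>w)&(t<w+.02)) for w in np.arange(-.12,.1,.02)])
plan(.30,-.34,.26,-30)
E
```

```text
-0.12 [0.088, 0.004, 0.003, 0.004, 0.003, 0.004, 0.004, 0.004, 0.006, 0.004, 0.004]
-0.1 [0.103, 0.103, 0.089, 0.089, 0.004, 0.015, 0.004, 0.004, 0.002, 0.004, 0.004]
-0.08 [0.132, 0.124, 0.099, 0.092, 0.004, 0.004, 0.004, 0.005, 0.004, 0.003, 0.004]
-0.06 [0.216, 0.124, 0.09, 0.088, 0.004, 0.003, 0.004, 0.003, 0.004, 0.003, 0.002]
-0.04 [0.243, 0.256, 0.251, 0.079, 0.031, 0.031, 0.032, 0.031, 0.031, 0.003, 0.004]
-0.02 [0.25, 0.257, 0.251, 0.244, 0.033, 0.033, 0.033, 0.034, 0.033, 0.004, 0.004]
0.0 [0.127, 0.123, 0.122, 0.032, 0.034, 0.034, 0.033, 0.035, 0.032, 0.004, 0.005]
0.02 [0.343, 0.12, 0.121, 0.031, 0.032, 0.032, 0.034, 0.033, 0.034, 0.004, 0.005]
0.04 [0.347, 0.091, 0.004, 0.003, 0.003, 0.004, 0.003, 0.003, 0.005, 0.004, 0.004]
0.06 [0.347, 0.088, 0.004, 0.005, 0.003, 0.003, 0.005, 0.005, 0.005, 0.004, 0.004]
0.08 [0.342, 0.07, 0.004, 0.003, 0.005, 0.004, 0.005, 0.004, 0.006, 0.004, 0.013]
0.1 [0.091, 0.005, 0.004, 0.005, 0.005, 0.002, 0.004, 0.005, 0.004, 0.004, 0.037]
pos [ 0.2844 -0.5845  0.2407] ang y -64.05 shift [ -19.3 -213.  -121. ] turn -34.05 F [ 0.48 -0.85 -0.22] w 93.0 t 0.8 q [ 1.09  0.61 -0.01  1.42  0.01  1.1  -0.04]
```

```bash
python3 - <<'E'
from h import *
for n in ["top","scene"]:
    im,d=manip.grab_frame(n)
    V,U=np.mgrid[0:480,0:640]; uv=np.c_[U.ravel(),V.ravel()]
    P=pts(n,d,uv); ok=d.ravel()>0
    c=np.array([.506,-.190]);a=np.radians(19.5)
    s=(P[:,:2]-c)@[np.cos(a),np.sin(a)]; t=(P[:,:2]-c)@[-np.sin(a),np.cos(a)]
    for h in (.045,.085,.15,.2,.27):
        m=ok&(abs(s)<.1)&(t>-.2)&(t<.2)&(P[:,2]>h)
        if m.any():
            i=np.argsort(-t*m+(~m)*9)[:400:80]; print(n,h,m.sum(),[(round(float(s[j]),3),round(float(t[j]),3),round(float(P[j,2]),3),uv[j].tolist()) for j in i])
E
```

```text
top 0.045 15052 [(-0.08, -0.047, 0.083, [469, 305]), (-0.064, -0.052, 0.078, [467, 296]), (-0.057, -0.055, 0.049, [462, 293]), (-0.037, -0.058, 0.077, [464, 282]), (-0.034, -0.061, 0.074, [464, 280])]
top 0.085 13333 [(-0.073, -0.048, 0.09, [469, 301]), (-0.066, -0.058, 0.09, [472, 296]), (-0.061, -0.064, 0.091, [474, 292]), (-0.072, -0.068, 0.089, [478, 297]), (0.018, -0.071, 0.111, [464, 251])]
top 0.15 8758 [(-0.009, -0.051, 0.235, [485, 260]), (-0.005, -0.066, 0.241, [494, 254]), (-0.015, -0.077, 0.247, [504, 257]), (-0.005, -0.081, 0.248, [504, 250]), (-0.024, -0.084, 0.185, [495, 265])]
top 0.2 8252 [(-0.009, -0.051, 0.235, [485, 260]), (-0.005, -0.066, 0.241, [494, 254]), (-0.015, -0.077, 0.247, [504, 257]), (-0.029, -0.082, 0.237, [508, 265]), (-0.03, -0.086, 0.242, [512, 264])]
top 0.27 6051 [(0.028, -0.106, 0.324, [532, 215]), (0.038, -0.111, 0.32, [531, 208]), (0.041, -0.113, 0.273, [517, 213]), (0.038, -0.114, 0.275, [519, 214]), (0.043, -0.115, 0.276, [519, 211])]
scene 0.045 25608 [(-0.079, -0.048, 0.085, [342, 406]), (-0.078, -0.055, 0.09, [346, 407]), (-0.083, -0.058,
[... 194 characters left out ...]
, -0.061, 0.238, [392, 317]), (-0.052, -0.064, 0.09, [364, 399]), (-0.04, -0.067, 0.088, [371, 395])]
scene 0.15 19518 [(-0.006, -0.052, 0.241, [390, 308]), (-0.006, -0.062, 0.243, [397, 312]), (-0.026, -0.073, 0.235, [393, 330]), (-0.027, -0.079, 0.249, [398, 327]), (-0.027, -0.082, 0.242, [399, 332])]
scene 0.2 17845 [(-0.006, -0.052, 0.241, [390, 308]), (-0.006, -0.062, 0.243, [397, 312]), (-0.026, -0.073, 0.235, [393, 330]), (-0.024, -0.08, 0.248, [400, 326]), (-0.003, -0.084, 0.25, [414, 317])]
scene 0.27 12758 [(0.027, -0.106, 0.323, [457, 272]), (0.037, -0.111, 0.34, [470, 259]), (0.045, -0.114, 0.343, [477, 254]), (0.035, -0.116, 0.34, [473, 262]), (0.047, -0.118, 0.342, [481, 256])]
```

{"op": "play_rows", "data": {"targets": [[-10, -30, -20, -5, 93], [-10, -35, -20, -5, 93], [0, -35, -20, -5, 93], [0, -35, -25, -5, 93], [0, -30, -20, -5, 93], [0, -25, -10, -5, 93]]}}

```text
time: 1.4
tool_pos: [0.2585, -0.3653, 0.2576]
eef_rot: [0.599, 1.566, -1.546]
force: [-0.1, 0.4, -0.6]
gripper_width: 0.997
```

```bash
python3 -c "
from h import *
plan(.501,-.177,.2,19.5)"
```

```text
pos [ 0.2585 -0.3653  0.2576] ang y -32.93 shift [  56.7  101.  -290.1] turn -52.43 F [-0.14  0.43 -0.63] w 92.7 t 1.4 q [ 1.04  0.29 -0.18  1.95  0.07  0.91  0.25]
```

{"op": "play_rows", "data": {"targets": [[0, 12, -36, 0, 93], [0, 12, -36, 0, 93], [0, 13, -37, 0, 93], [0, 13, -37, 0, 93], [0, 13, -37, 0, 93], [0, 13, -37, 0, 93], [0, 13, -36, 0, 93], [0, 12, -34, 0, 93], [0, 0, 0, -7, 93], [0, 0, 0, -7, 93], [0, 0, 0, -7, 93], [0, 0, 0, -7, 93], [0, 0, 0, -7, 93], [0, 0, 0, -7, 93], [0, 0, 0, -7, 93], [0, 0, 0, -3, 93]]}}

```text
time: 2.73
tool_pos: [0.5095, -0.1593, 0.2593]
eef_rot: [0.393, 1.562, -0.836]
force: [0.5, -0.1, 0.6]
gripper_width: 1.001
```

```bash
python3 -c "
from h import *
plan(.501,-.177,.2,19.5)
im,d=manip.grab_frame('wrist');cv2.imwrite('pics/w1.png',im[:,:,::-1])
for r in manip.cut_out('steel_block','wrist'):
    px=np.argwhere(r['pixels'])[:,::-1];P=pts('wrist',d,px);m=abs(P[:,2]-.03)<.006
    q=ray('wrist',px[m],.03) if m.any() else P
    print(r['p'],r['extent'],P[:,2].mean(),cv2.minAreaRect((q[:,:2]*1000).astype(np.float32)))
"
```

```text
pos [ 0.5095 -0.1593  0.2593] ang y 19.57 shift [ 59.4 -14.2  13.4] turn 0.07 F [ 0.48 -0.12  0.62] w 93.1 t 2.7333 q [ 0.6   0.45 -0.51  1.73  0.26  1.02  0.34]
0.75 [281.0, 185.4, 44.4, 95.4] 0.030510067009884817 ((505.7620544433594, -189.43508911132812), (44.75529098510742, 90.33308410644531), 19.155061721801758)
0.46 [374.0, 0.3, 212.2, 169.3] 0.015766019406640117 ((598.7836303710938, 2.5816726684570312), (129.5250244140625, 58.307098388671875), 78.14115905761719)
```

View pics/w1.png

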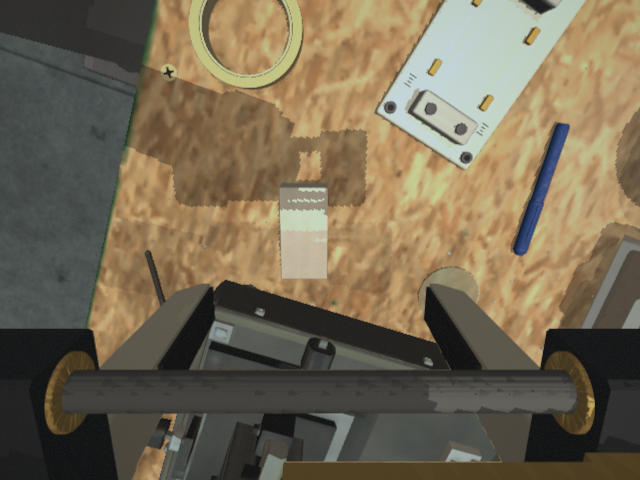

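{"op": "play_rows", "data": {"targets": [[0, -14, 13, 0, 93], [30, 0, 0, 0, 93], [35, 0, 0, 0, 93], [35, 0, 0, 0, 93], [30, 0, 0, 0, 93], [20, 0, 0, 0, 93], [0, 0, 0, 0, 93]]}}

```text
time: 3.42
tool_pos: [0.5064, -0.1807, 0.1082]
eef_rot: [0.675, 1.548, -0.577]
force: [-0.3, 0.1, -0.1]
gripper_width: 0.999
```

```bash
python3 -c "
from h import *
print(plan(.501,-.1765,.026,19.3).round(3))"
```

```text
pos [ 0.5064 -0.1807  0.1082] ang y 18.27 shift [82.  -5.  -7.1] turn -1.03 F [-0.28  0.12 -0.07] w 92.9 t 3.4167 q [ 0.56  0.64 -0.4   1.9   0.4   0.66  0.23]
[[ 0.019  0.95   0.313]
 [-0.012  0.313 -0.95 ]
 [-1.     0.014  0.017]]
```

{"op": "play_rows", "data": {"targets": [[10, -5, -7, -1, 93], [18, 0, 0, 0, 93], [18, 0, 0, 0, 93], [12, 0, 0, 0, 93], [8, 0, 0, 0, 93], [0, 0, 0, 0, 93]]}}

```text
time: 3.92
tool_pos: [0.5056, -0.178, 0.045]
eef_rot: [0.698, 1.538, -0.545]
force: [0.9, -0.3, 0.1]
gripper_width: 1.001
```

```bash
python3 -c "
from h import *
print(plan(.501,-.1765,.026,19.3).round(3))"
```

```text
pos [ 0.5056 -0.178   0.045 ] ang y 18.78 shift [18.8 -4.3 -3.3] turn -0.52 F [ 0.88 -0.3   0.14] w 93.0 t 3.9167 q [ 0.5   0.73 -0.32  1.96  0.48  0.5   0.17]
[[ 0.028  0.947  0.321]
 [-0.017  0.322 -0.947]
 [-0.999  0.021  0.025]]
```

{"op": "play_rows", "data": {"targets": [[4, -4, -3, -0.5, 93], [4, 0, 0, 0, 93], [4, 0, 0, 0, 93], [4, 0, 0, 0, 93], [2, 0, 0, 0, 93], [0, 0, 0, 0, 93]]}}

```text
time: 4.42
tool_pos: [0.5041, -0.1775, 0.0294]
eef_rot: [0.729, 1.53, -0.507]
force: [0.3, -0.1, 0.0]
gripper_width: 1.004
```

```bash
python3 -c "
from h import *
print(plan(.501,-.1765,.026,19.3).round(3))"
```

```text
pos [ 0.5041 -0.1775  0.0294] ang y 19.22 shift [ 3.2 -2.6 -2.1] turn -0.08 F [ 0.26 -0.14  0.03] w 93.4 t 4.4167 q [ 0.48  0.75 -0.29  1.98  0.5   0.45  0.15]
[[ 0.035  0.944  0.328]
 [-0.02   0.329 -0.944]
 [-0.999  0.027  0.03 ]]
```

{"op": "play_rows", "data": {"targets": [[3, -2.5, -2, 0, 40], [0, 0, 0, 0, 40], [0, 0, 0, 0, 40]]}}

```text
time: 4.67
tool_pos: [0.5012, -0.1765, 0.0261]
eef_rot: [0.733, 1.53, -0.503]
force: [0.3, -0.9, 0.0]
gripper_width: 0.835
```

```bash
python3 -c "
from h import *
print(plan(.501,-.1765,.026,19.3).round(3))"
```

```text
pos [ 0.5012 -0.1765  0.0261] ang y 19.21 shift [ 0.1 -0.1 -0.1] turn -0.09 F [ 0.34 -0.87  0.03] w 77.7 t 4.6667 q [ 0.48  0.75 -0.29  1.99  0.51  0.43  0.14]
[[ 0.036  0.944  0.328]
 [-0.02   0.329 -0.944]
 [-0.999  0.027  0.03 ]]
```

{"op": "play_rows", "data": {"targets": [[0, 0, 0, 0, 40], [0, 0, 0, 0, 40], [0, 0, 0, 0, 40], [0, 0, 0, 0, 40], [0, 0, 0, 0, 40], [0, 0, 0, 0, 40], [0, 0, 0, 0, 40], [0, 0, 0, 0, 40], [0, 0, 0, 0, 40]]}}

```text
time: 5.42
tool_pos: [0.5005, -0.1768, 0.0263]
eef_rot: [0.703, 1.531, -0.533]
force: [0.5, 0.1, -0.8]
gripper_width: 0.483
```

```bash
python3 -c "
from h import *
print(plan(.501,-.1765,.026,19.3).round(3))"
```

```text
pos [ 0.5005 -0.1768  0.0263] ang y 19.22 shift [ 0.3  0.5 -0.1] turn -0.08 F [ 0.53  0.11 -0.83] w 44.9 t 5.4167 q [ 0.48  0.75 -0.29  1.99  0.51  0.43  0.14]
[[ 0.034  0.944  0.328]
 [-0.02   0.329 -0.944]
 [-0.999  0.026  0.03 ]]
```

{"op": "play_rows", "data": {"targets": [[0, 0, 0, 0, 40], [-10, 0, 0, 0, 40], [-25, 0, 0, 0, 40], [-30, 0, 0, 0, 40], [-30, 0, 0, 0, 40], [0, 0, 0, 0, 40]]}}

```text
time: 5.92
tool_pos: [0.489, -0.1726, 0.1182]
eef_rot: [0.403, 1.554, -0.833]
force: [3.3, -0.9, -8.6]
gripper_width: 0.481
```

```bash
python3 -c "
from h import *
print(plan(.602,.027,.1,-12).round(3))"
```

```text
pos [ 0.489  -0.1726  0.1182] ang y 19.19 shift [  17.   172.2 -151.6] turn 31.19 F [ 3.3  -0.91 -8.6 ] w 44.7 t 5.9167 q [ 0.57  0.6  -0.41  1.94  0.4   0.66  0.24]
[[ 0.011  0.944  0.328]
 [-0.012  0.329 -0.944]
 [-1.     0.007  0.015]]
```

{"op": "play_rows", "data": {"targets": [[0, 20, -18, 0, 40], [0, 25, -22, 0, 40], [0, 25, -22, 0, 40], [0, 25, -22, 0, 40], [0, 25, -22, 0, 40], [0, 22, -20, 0, 40], [0, 20, -18, 0, 40], [0, 0, 0, 6, 40], [0, 0, 0, 7, 40], [0, 0, 0, 7, 40], [0, 0, 0, 7, 40], [0, 0, 0, 4, 40], [0, 0, 0, 0, 40]]}}

```text
time: 7.0
tool_pos: [0.576, 0.0224, 0.0846]
eef_rot: [-1.104, 1.525, -2.914]
force: [0.0, 0.1, -8.9]
gripper_width: 0.483
```

```bash
cat > look.py <<'E'
from h import *
import sys
M=plan(.602,.027,.06,-12);print(M.round(3))
im,d=manip.grab_frame('wrist');cv2.imwrite(f'pics/{sys.argv[1]}.png',im[:,:,::-1])
E
python3 look.py w2
```

```text
pos [0.576  0.0224 0.0846] ang y -13.74 shift [ 23.3  25.2 -11.1] turn -1.74 F [ 0.    0.09 -8.92] w 44.9 t 7.0 q [ 0.05  0.72 -0.22  1.76  0.22  0.73 -0.52]
[[-0.044  0.971 -0.237]
 [-0.01  -0.237 -0.971]
 [-0.999 -0.04   0.02 ]]
```

View pics/w2.png

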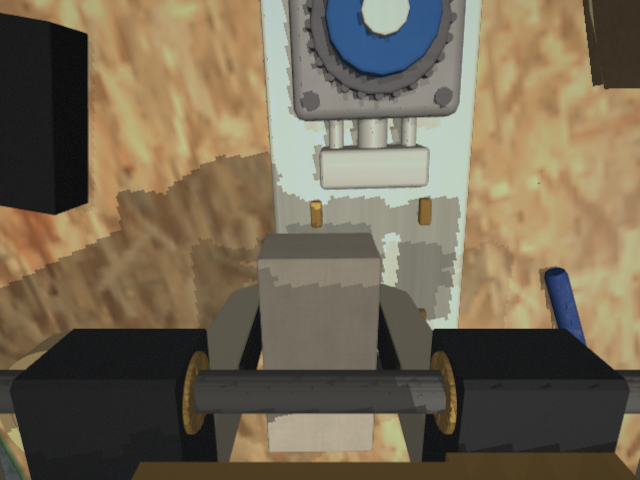

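{"op": "play_rows", "data": {"targets": [[0, 0, 0, 0, 40], [0, 0, 0, 0, 40]]}}

```text
time: 7.22
tool_pos: [0.5737, 0.0221, 0.0817]
eef_rot: [-1.128, 1.52, -2.932]
force: [-0.4, -0.8, -9.1]
gripper_width: 0.482
```

```bash
python3 look.py w3
```

```text
pos [0.5737 0.0221 0.0817] ang y -13.38 shift [ 20.2  27.4 -11.7] turn -1.38 F [-0.43 -0.8  -9.13] w 44.8 t 7.2167 q [ 0.06  0.72 -0.22  1.76  0.23  0.73 -0.52]
[[-0.05   0.972 -0.23 ]
 [-0.011 -0.231 -0.973]
 [-0.999 -0.046  0.022]]
```

{"op": "play_rows", "data": {"targets": [[-4, 15, -6, -1.4, 40], [-3, 14, -6, 0, 40]]}}

```text
time: 7.43
tool_pos: [0.6005, 0.0256, 0.0857]
eef_rot: [-1.153, 1.51, -2.931]
force: [1.0, 0.2, -8.8]
gripper_width: 0.484
```

```bash
python3 look.py w4
```

```text
pos [0.6005 0.0256 0.0857] ang y -11.9 shift [25.5  2.6 -2.3] turn 0.1 F [ 1.    0.16 -8.76] w 45.0 t 7.4333 q [ 0.05  0.75 -0.23  1.67  0.23  0.8  -0.49]
[[-0.059  0.977 -0.205]
 [-0.013 -0.206 -0.978]
 [-0.998 -0.055  0.025]]
```

View pics/w4.png

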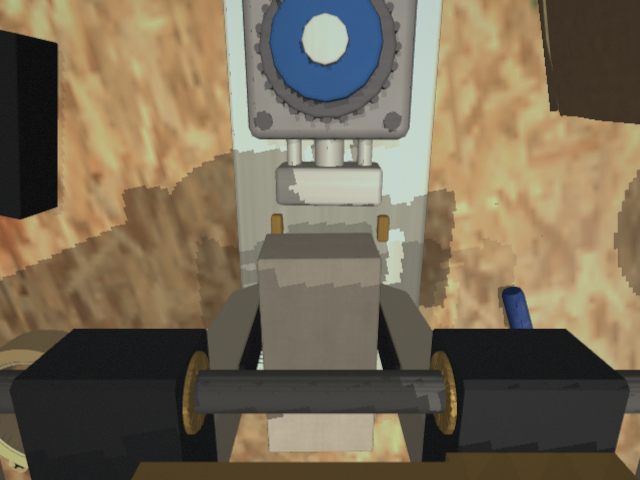

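```bash
cat > blk.py <<'E'
from h import *
# block in the tool frame, from grasp
Mg=R.from_euler('xyz',[0.703,1.531,-0.533]).as_matrix(); pg=np.array([.5005,-.1768,.0263])
# closing shifted the block with the fingers along tool y? fingers centre block on tool y=0
Rb=R.from_euler('z',19.2,degrees=True).as_matrix(); pb=np.array([.5058,-.1896,0])
rel_p=Mg.T@(pb-pg); rel_p[1]=(Mg.T@(pb+[0,0,.015]-pg))[1]*0 -0.015*(Mg.T@[0,0,1])[1]
rel_R=Mg.T@Rb
N=np.array([.5991,.0130,.012]); Fy=np.radians(-11.95); FR=R.from_euler('z',Fy).as_matrix()
s=manip.read_state(); M=R.from_euler('xyz',s["eef_rot"]).as_matrix()
B=M@rel_R; p=s["tool_pos"]+M@rel_p
print("rel",rel_p.round(4),"TCP",s["tool_pos"].round(4),"F",s["force"].round(1),"t",s["time"])
print("block underside in nest frame mm",(FR.T@(p-N)*1000).round(1),"euler deg",R.from_matrix(FR.T@B).as_euler('xyz',degrees=True).round(2))
cor=np.array([[sx*.0225,sy*.045,0] for sx in(-1,1) for sy in(-1,1)])
print("corners nest mm\n",((p+cor@B.T-N)@FR*1000).round(1))
D=FR.T@M; print("nest->tool: to shift nest mm v use tool = ", (M.T@FR).round(3).tolist())
E
python3 blk.py
```

```text
rel [ 0.0267 -0.0004  0.013 ] TCP [0.6045 0.0267 0.0862] F [ 4.1  1.5 -9.3] t 7.4833
block underside in nest frame mm [ 0.8  0.9 47.8] euler deg [0.5  4.31 0.04]
corners nest mm
 [[-21.7 -44.1  49.1]
 [-21.7  45.9  49.9]
 [ 23.2 -44.   45.7]
 [ 23.2  46.   46.5]]
nest->tool: to shift nest mm v use tool =  [[-0.049, -0.022, -0.999], [0.999, 0.001, -0.05], [0.002, -1.0, 0.022]]
```

{"op": "play_rows", "data": {"targets": [[15, 0.5, 0, 0, 40], [15, 0.5, 0, 0, 40]]}}

```text
time: 7.65
tool_pos: [0.609, 0.0268, 0.059]
eef_rot: [-1.157, 1.529, -2.935]
force: [-0.7, -0.4, -8.7]
gripper_width: 0.482
```

```bash
python3 blk.py
```

```text
rel [ 0.0267 -0.0004  0.013 ] TCP [0.609  0.0268 0.059 ] F [-0.7 -0.4 -8.7] t 7.65
block underside in nest frame mm [ 5.4  2.  20.5] euler deg [0.77 3.69 0.09]
corners nest mm
 [[-17.  -43.   21.4]
 [-17.1  47.   22.6]
 [ 27.9 -42.9  18.5]
 [ 27.9  47.1  19.7]]
nest->tool: to shift nest mm v use tool =  [[-0.039, -0.017, -0.999], [0.999, 0.001, -0.039], [0.002, -1.0, 0.017]]
```

{"op": "play_rows", "data": {"targets": [[3, -5, 2, 0, 40]]}}

```text
time: 7.73
tool_pos: [0.6036, 0.0257, 0.0543]
eef_rot: [-1.172, 1.528, -2.949]
force: [-0.7, 0.1, -9.4]
gripper_width: 0.483
```

```bash
python3 blk.py; python3 look.py w5; python3 blk.py|sed -n 2p
```

```text
rel [ 0.0267 -0.0004  0.013 ] TCP [0.6036 0.0257 0.0543] F [-0.7  0.1 -9.4] t 7.7333
block underside in nest frame mm [ 0.4 -0.1 15.9] euler deg [0.79 3.72 0.1 ]
corners nest mm
 [[-22.  -45.2  16.7]
 [-22.1  44.8  17.9]
 [ 22.9 -45.1  13.8]
 [ 22.8  44.9  15. ]]
nest->tool: to shift nest mm v use tool =  [[-0.039, -0.017, -0.999], [0.999, 0.002, -0.039], [0.002, -1.0, 0.017]]
pos [0.6036 0.0257 0.0543] ang y -11.86 shift [-5.6 -2.1 -0.9] turn 0.14 F [-0.73  0.08 -9.35] w 44.9 t 7.7333 q [ 0.05  0.79 -0.22  1.69  0.24  0.72 -0.5 ]
[[-0.042  0.978 -0.205]
 [-0.008 -0.205 -0.979]
 [-0.999 -0.039  0.017]]
block underside in nest frame mm [-2.3 -1.4 15.9] euler deg [0.66 3.99 0.08]
```

View pics/w5.png

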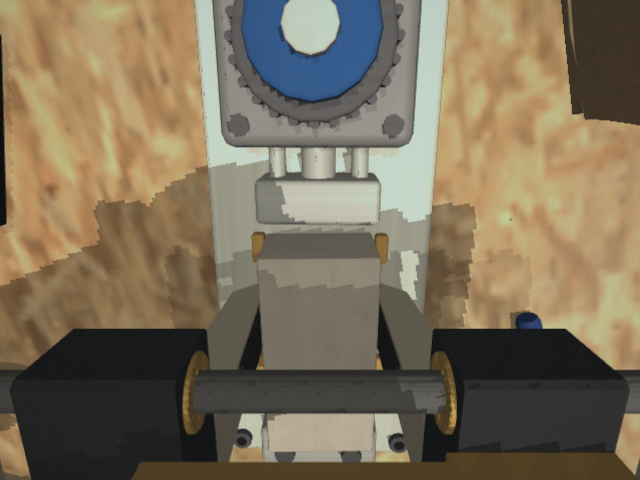

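{"op": "play_rows", "data": {"targets": [[6, 1.5, -1, 0, 40], [0, 0, 0, 0, 40]]}}

```text
time: 7.95
tool_pos: [0.601, 0.0249, 0.0482]
eef_rot: [-1.165, 1.521, -2.943]
force: [-1.1, -0.6, -9.9]
gripper_width: 0.484
```

```bash
python3 look.py w6; python3 blk.py
```

```text
pos [0.601  0.0249 0.0482] ang y -11.89 shift [-11.9   0.   -2. ] turn 0.11 F [-1.1  -0.59 -9.91] w 45.0 t 7.95 q [ 0.05  0.8  -0.22  1.7   0.24  0.72 -0.5 ]
[[-0.049  0.978 -0.205]
 [-0.01  -0.206 -0.979]
 [-0.999 -0.046  0.02 ]]
rel [ 0.0267 -0.0004  0.013 ] TCP [0.6014 0.0249 0.049 ] F [ 0.3  0.6 -9. ] t 8.0
block underside in nest frame mm [-1.8 -1.5 10.6] euler deg [0.62 4.02 0.06]
corners nest mm
 [[-24.2 -46.5  11.6]
 [-24.2  43.5  12.6]
 [ 20.7 -46.4   8.5]
 [ 20.7  43.6   9.5]]
nest->tool: to shift nest mm v use tool =  [[-0.044, -0.02, -0.999], [0.999, 0.001, -0.045], [0.002, -1.0, 0.019]]
```

View pics/w6.png

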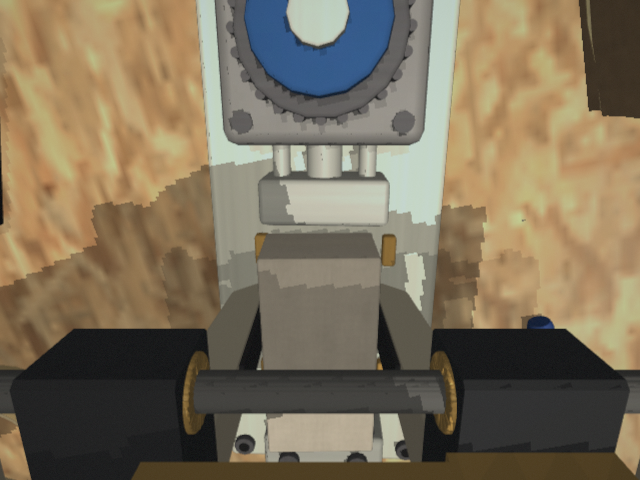

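{"op": "play_rows", "data": {"targets": [[5, 3.5, -1, 0, 40], [0, 0.5, 0, 0, 40]]}}

```text
time: 8.17
tool_pos: [0.6062, 0.0251, 0.0446]
eef_rot: [-1.156, 1.524, -2.934]
force: [-0.5, 0.2, -8.6]
gripper_width: 0.48
```

```bash
python3 look.py w7; python3 blk.py
```

```text
pos [0.6062 0.0251 0.0446] ang y -11.89 shift [-15.2  -5.1  -0.7] turn 0.11 F [-0.47  0.21 -8.62] w 44.7 t 8.1667 q [ 0.05  0.81 -0.21  1.69  0.25  0.72 -0.5 ]
[[-0.045  0.978 -0.205]
 [-0.01  -0.206 -0.979]
 [-0.999 -0.042  0.019]]
rel [ 0.0267 -0.0004  0.013 ] TCP [0.6062 0.0251 0.0451] F [-0.4  0.2 -8.7] t 8.2167
block underside in nest frame mm [ 2.9 -0.2  6.7] euler deg [0.67 3.9  0.07]
corners nest mm
 [[-19.5 -45.2   7.7]
 [-19.5  44.8   8.7]
 [ 25.4 -45.2   4.6]
 [ 25.4  44.8   5.7]]
nest->tool: to shift nest mm v use tool =  [[-0.042, -0.019, -0.999], [0.999, 0.001, -0.042], [0.002, -1.0, 0.019]]
```

View pics/w7.png

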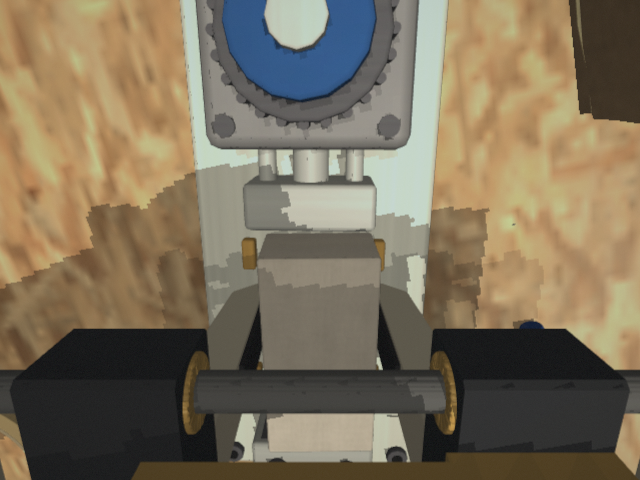

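{"op": "play_rows", "data": {"targets": [[2, -1.5, 0, 0, 40], [1, 0, 0, 0, 40]]}}

```text
time: 8.38
tool_pos: [0.6053, 0.0256, 0.0428]
eef_rot: [-1.151, 1.526, -2.929]
force: [-0.3, 0.2, -8.2]
gripper_width: 0.484
```

```bash
python3 blk.py;
```

```text
rel [ 0.0267 -0.0004  0.013 ] TCP [0.6053 0.0256 0.0428] F [-0.3  0.2 -8.2] t 8.3833
block underside in nest frame mm [2.  0.1 4.3] euler deg [0.7  3.8  0.07]
corners nest mm
 [[-20.4 -45.    5.3]
 [-20.5  45.    6.4]
 [ 24.5 -44.9   2.3]
 [ 24.4  45.1   3.4]]
nest->tool: to shift nest mm v use tool =  [[-0.041, -0.018, -0.999], [0.999, 0.001, -0.041], [0.002, -1.0, 0.018]]
```

{"op": "play_rows", "data": {"targets": [[2, -1.5, 0, 0, 40], [2, 0, 0, 0, 40]]}}

```text
time: 8.55
tool_pos: [0.6054, 0.0262, 0.0404]
eef_rot: [-1.131, 1.531, -2.908]
force: [-2.7, 1.7, 0.4]
gripper_width: 0.485
```

```bash
python3 blk.py;
```

```text
rel [ 0.0267 -0.0004  0.013 ] TCP [0.6054 0.0262 0.0404] F [-2.7  1.7  0.4] t 8.55
block underside in nest frame mm [2.1 0.7 1.9] euler deg [0.76 3.55 0.1 ]
corners nest mm
 [[-20.3 -44.3   2.7]
 [-20.4  45.7   3.9]
 [ 24.6 -44.2  -0.1]
 [ 24.5  45.8   1.1]]
nest->tool: to shift nest mm v use tool =  [[-0.036, -0.017, -0.999], [0.999, 0.001, -0.036], [0.002, -1.0, 0.017]]
```

{"op": "play_rows", "data": {"targets": [[2, -2, 0, 0, 40], [1, -0.5, 0, 0, 40]]}}

```text
time: 8.72
tool_pos: [0.6052, 0.0264, 0.0399]
eef_rot: [-1.06, 1.536, -2.836]
force: [-1.4, -0.1, -1.7]
gripper_width: 0.479
```

```bash
python3 blk.py;
```

```text
rel [ 0.0267 -0.0004  0.013 ] TCP [0.6052 0.0264 0.0399] F [-1.4 -0.1 -1.7] t 8.7167
block underside in nest frame mm [2.1 0.9 1.5] euler deg [0.77 3.2  0.14]
corners nest mm
 [[-20.3 -44.2   2.1]
 [-20.5  45.8   3.3]
 [ 24.6 -44.   -0.4]
 [ 24.5  45.9   0.8]]
nest->tool: to shift nest mm v use tool =  [[-0.03, -0.017, -0.999], [1.0, 0.002, -0.03], [0.003, -1.0, 0.017]]
```

{"op": "play_rows", "data": {"targets": [[1, -1, 0, 0, 40], [1, -1, 0, 0, 40], [0, 0, 0, 0, 65], [0, 0, 0, 0, 65], [0, 0, 0, 0, 65], [0, 0, 0, 0, 65], [0, 0, 0, 0, 65]]}}

```text
time: 9.3
tool_pos: [0.6061, 0.0277, 0.0413]
eef_rot: [-1.021, 1.544, -2.798]
force: [-0.0, 0.0, -0.8]
gripper_width: 0.695
```

```bash
python3 look.py w8
```

```text
pos [0.6061 0.0277 0.0413] ang y -11.84 shift [-18.6  -4.3   1.8] turn 0.16 F [-0.    0.05 -0.76] w 64.7 t 9.3 q [ 0.04  0.81 -0.21  1.71  0.25  0.68 -0.51]
[[-0.025  0.978 -0.205]
 [-0.009 -0.205 -0.979]
 [-1.    -0.022  0.014]]
```

View pics/w8.png

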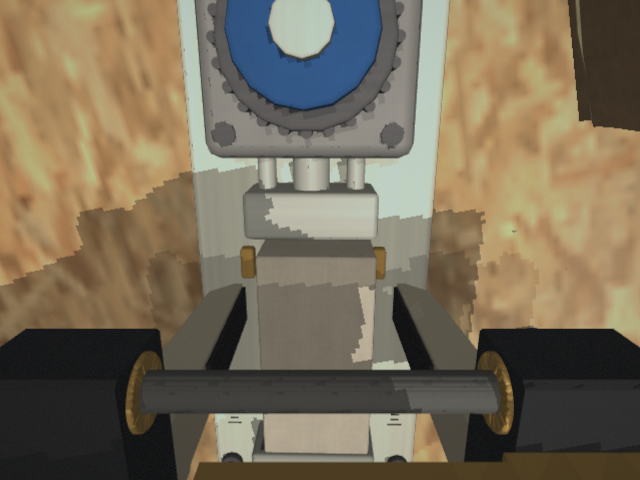

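{"op": "play_rows", "data": {"targets": [[-10, 0, 0, 0, 65], [-25, 0, 0, 0, 65], [-35, 0, 0, 0, 65], [-35, 0, 0, 0, 65], [-30, 0, 0, 0, 65], [0, 0, 0, 0, 65]]}}

```text
time: 9.85
tool_pos: [0.6084, 0.0293, 0.1825]
eef_rot: [-1.096, 1.539, -2.873]
force: [-0.1, -0.2, 0.9]
gripper_width: 0.701
```

```bash
python3 look.py w9; python3 - <<'E'
from h import *
im,d=manip.grab_frame('wrist')
for r in manip.cut_out('steel_block','wrist'):
    px=np.argwhere(r['pixels'])[:,::-1];P=pts('wrist',d,px);m=abs(P[:,2]-.042)<.004
    q=P[m]; print(r['p'],r['extent'],P[:,2].mean(),m.sum())
    if m.sum()>50:
        A=np.c_[q[:,:2],np.ones(len(q))];c=np.linalg.lstsq(A,q[:,2],rcond=None)[0];print("plane slope",c)
        print(cv2.minAreaRect((q[:,:2]*1000).astype(np.float32)))
E
```

```text
pos [0.6084 0.0293 0.1825] ang y -11.81 shift [122.6  -2.4   1.8] turn 0.19 F [-0.11 -0.16  0.92] w 65.2 t 9.85 q [ 0.07  0.63 -0.26  1.59  0.19  0.98 -0.46]
[[-0.031  0.978 -0.204]
 [-0.008 -0.205 -0.979]
 [-0.999 -0.028  0.015]]
0.88 [291.0, 186.2, 64.2, 123.8] 0.03754009331465132 1197
plane slope [-0.00186142 -0.00044297  0.03945712]
((597.6238403320312, 12.549930572509766), (88.9632339477539, 44.16695785522461), 78.0197982788086)
0.77 [43.8, 55.4, 86.7, 140.0] 0.024089118379681845 0
```

View pics/w9.png

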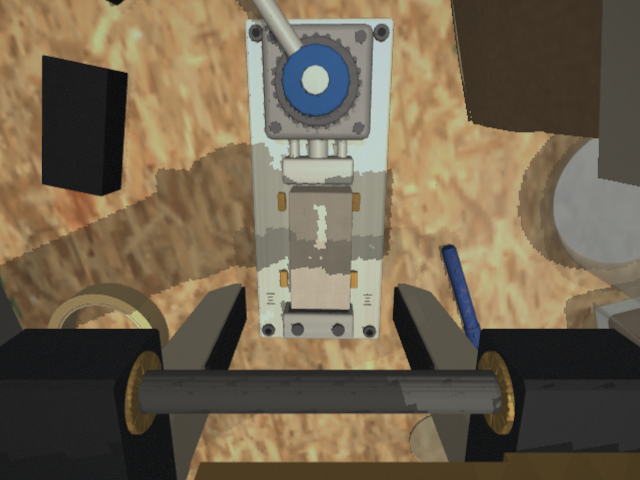

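```bash
python3 - <<'E'
from h import *
d=np.load("top.npy")
V,U=np.mgrid[0:480,0:640]; uv=np.c_[U.ravel(),V.ravel()]
P=pts("top",d,uv); ok=d.ravel()>0
for h in (.08,.13):
    for nm,c in (("start",[.584,.217]),("mid",[.53,.15])):
        D=np.linalg.norm(P[:,:2]-c,axis=1); m=ok&(P[:,2]>h)&(D<.3)
        i=np.argsort(D+9*(~m))[:2500:250]; print(h,nm,[(P[j].round(3).tolist(),round(float(D[j]),3)) for j in i])
plan(.584,.2175,.19,23)
E
```

```text
0.08 start [([0.584, 0.217, 0.115], 0.0), ([0.716, 0.205, 0.229], 0.133), ([0.717, 0.207, 0.279], 0.134), ([0.718, 0.211, 0.256], 0.134), ([0.719, 0.208, 0.151], 0.135), ([0.718, 0.192, 0.242], 0.136), ([0.717, 0.181, 0.262], 0.137), ([0.717, 0.257, 0.12], 0.139), ([0.715, 0.166, 0.232], 0.14), ([0.717, 0.166, 0.266], 0.142)]
0.08 mid [([0.58, 0.209, 0.102], 0.077), ([0.713, 0.159, 0.191], 0.184), ([0.714, 0.126, 0.237], 0.185), ([0.715, 0.173, 0.241], 0.186), ([0.716, 0.174, 0.243], 0.187), ([0.713, 0.107, 0.267], 0.189), ([0.719, 0.162, 0.082], 0.19), ([0.719, 0.124, 0.106], 0.191), ([0.716, 0.198, 0.226], 0.192), ([0.717, 0.198, 0.275], 0.193)]
0.13 start [([0.715, 0.21, 0.2], 0.131), ([0.717, 0.206, 0.134], 0.134), ([0.717, 0.199, 0.24], 0.134), ([0.717, 0.188, 0.223], 0.136), ([0.718, 0.243, 0.257], 0.137), ([0.722, 0.203, 0.166], 0.138), ([0.72, 0.185, 0.168], 0.14), ([0.716, 0.163, 0.264], 0.142), ([0.729, 0.217, 0.256], 0.145), ([0.716, 0.151, 0.268], 0.147)]
0.13 mid [([0.709, 0.145, 0.314], 0.179), ([0.714, 0.138, 0.249], 0.185), ([0.713, 0.12, 0.219], 0.186), ([0.716, 0.163, 0.275], 0.187), ([0.714, 0.19, 0.196], 0.188), ([0.717, 0.183, 0.262], 0.19), ([0.717, 0.192, 0.267], 0.191), ([0.717, 0.197, 0.219], 0.192), ([0.718, 0.2, 0.273], 0.194), ([0.719, 0.204, 0.147], 0.196)]
pos [0.6042 0.0283 0.1756] ang y -11.81 shift [ -15.5  -59.  -180.8] turn -34.81 F [-0.21 -0.34 -0.68] w 64.9 t 10.0 q [ 0.07  0.64 -0.26  1.6   0.19  0.97 -0.46]
```

{"op": "play_rows", "data": {"targets": [[-8, -10, -30, 0, 65], [-5, -12, -38, 0, 65], [-2, -12, -38, 0, 40], [0, -12, -38, 0, 40], [0, -10, -30, 0, 40], [0, 0, 0, -7, 40], [0, 0, 0, -7, 40], [0, 0, 0, -7, 40], [0, 0, 0, -7, 40], [0, 0, 0, -7, 40], [0, 0, 0, 0, 40]]}}

```text
time: 10.92
tool_pos: [0.5709, 0.2129, 0.165]
eef_rot: [-1.669, 1.478, -2.839]
force: [-0.0, 0.6, 0.0]
gripper_width: 0.428
```

```bash
python3 - <<'E'
from h import *
s=manip.read_state()
im,d=manip.grab_frame('wrist');cv2.imwrite('pics/w10.png',im[:,:,::-1])
im2,d2=manip.grab_frame('top');cv2.imwrite('pics/t10.png',im2[:,:,::-1])
print(plan(.584,.2175,.103,23).round(3))
E
```

```text
pos [0.5711 0.2129 0.1653] ang y 22.69 shift [60.8 19.3  1.2] turn -0.31 F [-0.24  1.17 -0.2 ] w 40.2 t 11.0167 q [-0.15  0.7  -0.42  1.55  0.29  1.05 -0.25]
[[-0.088  0.919  0.385]
 [-0.028  0.384 -0.923]
 [-0.996 -0.092 -0.008]]
```

View pics/w10.png

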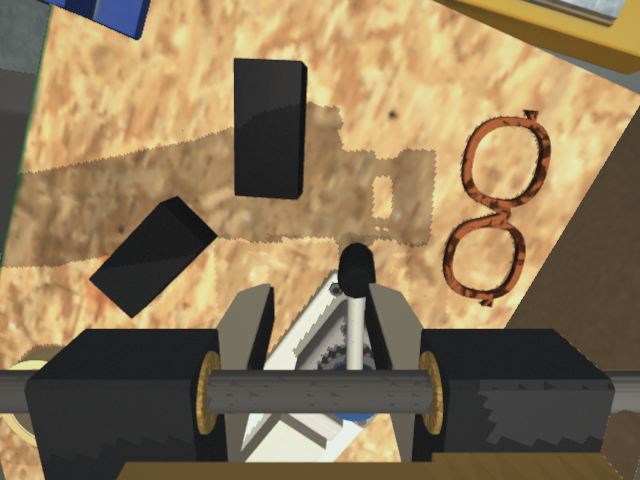

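```bash
cat > grip.py <<'E'
from h import *
cal=manip.get_calibration('wrist');im,d=manip.grab_frame('wrist')
for r in manip.cut_out('grip_mid','wrist')[:2]:
    px=np.argwhere(r['pixels'])[:,::-1];P=pts('wrist',d,px,cal)
    t=(P[:,2]>.112)&(P[:,2]<.125)
    print("wrist",r['p'],r['extent'],t.sum(),P[t].mean(0).round(4),[np.round(x,1) for x in cv2.minAreaRect((P[t][:,:2]*1000).astype(np.float32))] if t.sum()>5 else None)
E
python3 grip.py; python3 - <<'E'
from h import *
im,d=manip.grab_frame('top');P=pts('top',d,[[u,v] for v in range(225,250) for u in range(205,232)])
m=(P[:,2]>.112)&(P[:,2]<.125);print(m.sum(),P[m].mean(0))
E
```

```text
wrist 0.67 [337.4, 242.8, 41.0, 56.8] 1031 [0.5832 0.2211 0.1169] [array([583.4, 220.3]), array([18.8, 17.2]), np.float64(66.9)]
0 [nan nan nan]<stdin>:3: RuntimeWarning: Mean of empty slice.
  ret = um.true_divide(
```

{"op": "play_rows", "data": {"targets": [[0, 14, 0, 0, 44], [10, 5, 0, 0, 44], [15, 0, 0, 0, 44], [0, 0, 0, 0, 44]]}}

```text
time: 11.5
tool_pos: [0.5884, 0.2199, 0.1396]
eef_rot: [-1.64, 1.484, -2.82]
force: [0.3, -0.1, -1.2]
gripper_width: 0.471
```

```bash
python3 -c "
from h import *
print(plan(.5835,.2185,.103,23).round(3))"
```

```text
pos [0.5884 0.2199 0.1396] ang y 22.42 shift [36.9 -1.9 -0.4] turn -0.58 F [ 0.31 -0.11 -1.21] w 43.8 t 11.5 q [-0.16  0.75 -0.41  1.52  0.31  1.02 -0.26]
[[-0.082  0.921  0.381]
 [-0.027  0.38  -0.925]
 [-0.996 -0.086 -0.006]]
```

{"op": "play_rows", "data": {"targets": [[15, -1, 0, -0.5, 44], [12, -1, 0, 0, 44], [8, 0, 0, 0, 44], [0, 0, 0, 0, 44]]}}

```text
time: 11.83
tool_pos: [0.5832, 0.2179, 0.1034]
eef_rot: [-1.638, 1.484, -2.811]
force: [-0.4, -0.6, -1.0]
gripper_width: 0.473
```

```bash
python3 -c "
from h import *
print(plan(.5835,.2185,.103,23).round(3))
im,d=manip.grab_frame('wrist');cv2.imwrite('pics/w11.png',im[:,:,::-1])"
```

```text
pos [0.5832 0.2179 0.1034] ang y 22.8 shift [ 0.3  0.6 -0.4] turn -0.2 F [-0.42 -0.59 -1.01] w 44.0 t 11.8333 q [-0.17  0.79 -0.4   1.56  0.33  0.94 -0.28]
[[-0.082  0.918  0.387]
 [-0.028  0.386 -0.922]
 [-0.996 -0.087 -0.006]]
```

View pics/w11.png

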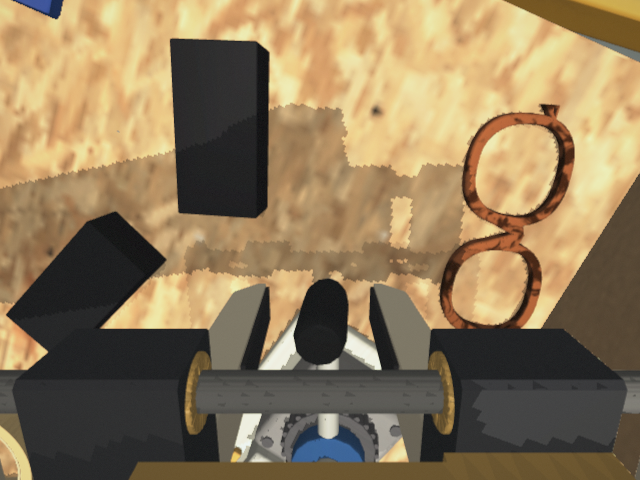

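```bash
cat > lv.py <<'E'
from h import *
C=np.array([.6228,.1255]); TH0=113.05
s=manip.read_state(); M=R.from_euler('xyz',s["eef_rot"]).as_matrix()
# pad contact centre: tool y = +w/2 -10 , ~ 3mm ahead (x)
w=s["gripper_width"]*.093
g=s["tool_pos"]+M@[.010,w/2-.010,0]
v=g[:2]-C; th=np.degrees(np.arctan2(v[1],v[0]))%360
tt=np.radians(th); tan=np.array([-np.sin(tt),np.cos(tt)])
F=s["force"]; a=np.degrees(np.arctan2(M[1,1],M[0,1]))
print(f"t {s['time']:.2f} z {s['tool_pos'][2]:.4f} w {w*1000:.1f} virtual grip r {np.linalg.norm(v)*1000:.1f} th-th0 {th-TH0:.1f}deg arc {np.radians(th-TH0)*100:.1f}mm  yaw err(a-(th-90)) {a-(th-90):.1f}  F {F.round(2)} resist {-F[:2]@tan:.2f} radial {F[:2]@v/np.linalg.norm(v):.2f} tilt {M[:2,0].round(3)} q {s['qpos'].round(2)}")
tcp=s["tool_pos"][:2]-C; print("TCP r",(np.linalg.norm(tcp)*1000).round(1))
E
python3 lv.py
```

```text
t 11.88 z 0.1042 w 43.9 virtual grip r 101.3 th-th0 -6.4deg arc -11.2mm  yaw err(a-(th-90)) 6.2  F [-0.03 -0.33 -0.78] resist -0.12 radial -0.31 tilt [-0.081 -0.028] q [-0.17  0.79 -0.4   1.56  0.33  0.95 -0.28]
TCP r 100.6
```

{"op": "play_rows", "data": {"targets": [[0, -6, 0, 0, 44], [0, -6, 0, 0, 44], [0.5, -6, 0.2, -3.5, 44], [0.5, -6, 0.2, -3.5, 44]]}}

```text
time: 12.22
tool_pos: [0.5675, 0.211, 0.1082]
eef_rot: [-1.803, 1.505, -2.851]
force: [3.7, 1.4, -2.9]
gripper_width: 0.478
```

```bash
python3 lv.py
```

```text
t 12.22 z 0.1082 w 44.5 virtual grip r 102.1 th-th0 3.3deg arc 5.8mm  yaw err(a-(th-90)) 3.6  F [ 3.69  1.37 -2.88] resist 3.92 radial -0.41 tilt [-0.063 -0.019] q [-0.14  0.76 -0.43  1.63  0.36  0.9  -0.19]
TCP r 101.9
```

{"op": "play_rows", "data": {"targets": [[2, -6, 0.5, -3, 44], [2, -6, 0.5, -3, 44], [1.5, -6, 0.5, -3, 44]]}}

```text
time: 12.47
tool_pos: [0.5601, 0.2047, 0.1081]
eef_rot: [-2.143, 1.531, -3.025]
force: [3.4, 3.1, -3.4]
gripper_width: 0.476
```

```bash
python3 lv.py
```

```text
t 12.47 z 0.1081 w 44.2 virtual grip r 102.2 th-th0 8.7deg arc 15.2mm  yaw err(a-(th-90)) 7.7  F [ 3.4   3.11 -3.45] resist 4.53 radial 0.86 tilt [-0.04  -0.005] q [-0.1   0.74 -0.48  1.68  0.41  0.86 -0.06]
TCP r 101.0
```

{"op": "play_rows", "data": {"targets": [[1, -8, 0.5, -1.5, 44], [1, -8, 0.5, -2, 44], [1, -8, 0.5, -2.5, 44]]}}

```text
time: 12.72
tool_pos: [0.5485, 0.1942, 0.1094]
eef_rot: [-2.913, 1.547, 2.6]
force: [3.6, 3.6, -3.5]
gripper_width: 0.472
```

```bash
python3 lv.py
```

```text
t 12.72 z 0.1094 w 43.9 virtual grip r 101.8 th-th0 17.5deg arc 30.5mm  yaw err(a-(th-90)) 5.3  F [ 3.59  3.63 -3.48] resist 5.09 radial 0.42 tilt [-0.02   0.012] q [-0.05  0.72 -0.52  1.75  0.44  0.81  0.02]
TCP r 101.2
```

{"op": "play_rows", "data": {"targets": [[1.5, -8, 0.5, -2.5, 44], [1.5, -8, 0.5, -2.5, 44]]}}

```text
time: 12.88
tool_pos: [0.5413, 0.186, 0.109]
eef_rot: [2.591, 1.547, 1.914]
force: [2.9, 3.6, -3.1]
gripper_width: 0.474
```

```bash
python3 lv.py
```

```text
t 12.88 z 0.1090 w 44.1 virtual grip r 102.0 th-th0 23.5deg arc 41.0mm  yaw err(a-(th-90)) 4.6  F [ 2.91  3.62 -3.13] resist 4.63 radial 0.38 tilt [-0.008  0.023] q [-0.02  0.71 -0.54  1.78  0.47  0.77  0.1 ]
TCP r 101.5
```

{"op": "play_rows", "data": {"targets": [[1.5, -6, 0.4, -2, 44], [1.5, -6, 0.4, -2, 44]]}}

```text
time: 13.05
tool_pos: [0.5374, 0.1803, 0.1087]
eef_rot: [2.066, 1.537, 1.464]
force: [4.4, 4.1, -4.0]
gripper_width: 0.475
```

```bash
python3 lv.py
```

```text
t 13.05 z 0.1087 w 44.1 virtual grip r 102.0 th-th0 27.3deg arc 47.7mm  yaw err(a-(th-90)) 5.1  F [ 4.37  4.05 -4.01] resist 5.91 radial -0.78 tilt [0.004 0.033] q [ 0.01  0.71 -0.57  1.81  0.49  0.75  0.16]
TCP r 101.5
```

{"op": "play_rows", "data": {"targets": [[1, -6, 0.4, -1.5, 44]]}}

```text
time: 13.13
tool_pos: [0.5357, 0.1775, 0.1088]
eef_rot: [1.915, 1.531, 1.342]
force: [2.9, 4.1, -3.9]
gripper_width: 0.474
```

```bash
python3 lv.py
```

```text
t 13.13 z 0.1088 w 44.1 virtual grip r 101.9 th-th0 29.1deg arc 50.8mm  yaw err(a-(th-90)) 5.0  F [ 2.87  4.08 -3.91] resist 4.98 radial 0.23 tilt [0.009 0.039] q [ 0.02  0.7  -0.57  1.83  0.5   0.74  0.18]
TCP r 101.5
```

{"op": "play_rows", "data": {"targets": [[1, -6, 0.4, -1.5, 44]]}}

```text
time: 13.22
tool_pos: [0.5341, 0.1749, 0.109]
eef_rot: [1.8, 1.524, 1.256]
force: [2.9, 5.0, -3.1]
gripper_width: 0.476
```

```bash
python3 lv.py
```

```text
t 13.22 z 0.1090 w 44.3 virtual grip r 102.0 th-th0 30.8deg arc 53.7mm  yaw err(a-(th-90)) 5.0  F [ 2.89  5.01 -3.13] resist 5.75 radial 0.63 tilt [0.015 0.045] q [ 0.03  0.7  -0.58  1.84  0.51  0.72  0.21]
TCP r 101.5
```

{"op": "play_rows", "data": {"targets": [[1, -6, 0.4, -1.5, 44]]}}

```text
time: 13.3
tool_pos: [0.5325, 0.1722, 0.109]
eef_rot: [1.713, 1.517, 1.198]
force: [2.7, 4.4, -4.1]
gripper_width: 0.479
```

```bash
python3 lv.py
```

```text
t 13.30 z 0.1090 w 44.5 virtual grip r 102.0 th-th0 32.4deg arc 56.6mm  yaw err(a-(th-90)) 5.0  F [ 2.75  4.41 -4.07] resist 5.19 radial 0.24 tilt [0.02 0.05] q [ 0.04  0.7  -0.59  1.85  0.52  0.71  0.23]
TCP r 101.6
```

{"op": "play_rows", "data": {"targets": [[1, -6, 0.4, -1.5, 44]]}}

```text
time: 13.38
tool_pos: [0.5311, 0.1694, 0.109]
eef_rot: [1.642, 1.509, 1.155]
force: [2.7, 4.7, -4.1]
gripper_width: 0.473
```

```bash
python3 lv.py
```

```text
t 13.38 z 0.1090 w 44.0 virtual grip r 102.0 th-th0 34.3deg arc 59.8mm  yaw err(a-(th-90)) 4.8  F [ 2.73  4.68 -4.12] resist 5.41 radial 0.22 tilt [0.025 0.056] q [ 0.06  0.69 -0.6   1.86  0.53  0.7   0.25]
TCP r 101.7
```

{"op": "play_rows", "data": {"targets": [[1, -6, 0.4, -1.5, 44]]}}

```text
time: 13.47
tool_pos: [0.5297, 0.1665, 0.1089]
eef_rot: [1.582, 1.502, 1.124]
force: [3.3, 4.2, -3.6]
gripper_width: 0.474
```

```bash
python3 lv.py
```

```text
t 13.47 z 0.1089 w 44.1 virtual grip r 102.0 th-th0 36.0deg arc 62.9mm  yaw err(a-(th-90)) 4.7  F [ 3.26  4.24 -3.65] resist 5.32 radial -0.62 tilt [0.03  0.062] q [ 0.07  0.69 -0.61  1.87  0.54  0.69  0.28]
TCP r 101.7
```

{"op": "play_rows", "data": {"targets": [[1, -6, 0.4, -1.5, 44]]}}

```text
time: 13.55
tool_pos: [0.5285, 0.1637, 0.1088]
eef_rot: [1.529, 1.495, 1.1]
force: [3.4, 5.0, -3.7]
gripper_width: 0.474
```

```bash
python3 lv.py
```

```text
t 13.55 z 0.1088 w 44.0 virtual grip r 102.0 th-th0 37.7deg arc 65.8mm  yaw err(a-(th-90)) 4.7  F [ 3.4   5.04 -3.73] resist 6.06 radial -0.50 tilt [0.034 0.067] q [ 0.08  0.69 -0.62  1.88  0.54  0.68  0.3 ]
TCP r 101.7
```

{"op": "play_rows", "data": {"targets": [[1, -6, 0.4, -1.5, 44]]}}

```text
time: 13.63
tool_pos: [0.5273, 0.1608, 0.1086]
eef_rot: [1.482, 1.488, 1.082]
force: [3.0, 4.5, -4.0]
gripper_width: 0.475
```

```bash
python3 lv.py
```

```text
t 13.63 z 0.1086 w 44.1 virtual grip r 101.9 th-th0 39.4deg arc 68.8mm  yaw err(a-(th-90)) 4.7  F [ 3.    4.49 -4.04] resist 5.37 radial -0.59 tilt [0.039 0.073] q [ 0.1   0.69 -0.63  1.89  0.55  0.67  0.33]
TCP r 101.8
```

{"op": "play_rows", "data": {"targets": [[1, -6, 0.4, -1.5, 44]]}}

```text
time: 13.72
tool_pos: [0.5263, 0.1579, 0.1084]
eef_rot: [1.438, 1.481, 1.067]
force: [3.0, 5.7, -3.0]
gripper_width: 0.47
```

```bash
python3 lv.py
```

```text
t 13.72 z 0.1084 w 43.7 virtual grip r 101.9 th-th0 41.2deg arc 71.9mm  yaw err(a-(th-90)) 4.5  F [ 3.    5.66 -3.02] resist 6.40 radial -0.25 tilt [0.043 0.079] q [ 0.11  0.69 -0.64  1.9   0.56  0.66  0.35]
TCP r 101.8
```

{"op": "play_rows", "data": {"targets": [[1, -6, 0.4, -1.5, 44]]}}

```text
time: 13.8
tool_pos: [0.5254, 0.1551, 0.1082]
eef_rot: [1.397, 1.474, 1.056]
force: [1.9, 3.6, -3.0]
gripper_width: 0.474
```

```bash
python3 lv.py; python3 -c "
from h import *
im,d=manip.grab_frame('scene');cv2.imwrite('pics/s12.png',cv2.resize(im[180:340,260:420],(800,600))[:,:,::-1])"; python3 lv.py
```

```text
t 13.80 z 0.1082 w 44.1 virtual grip r 101.8 th-th0 42.8deg arc 74.7mm  yaw err(a-(th-90)) 4.7  F [ 1.9   3.57 -2.99] resist 4.04 radial -0.27 tilt [0.048 0.084] q [ 0.12  0.69 -0.65  1.91  0.57  0.65  0.38]
TCP r 101.8
t 13.85 z 0.1079 w 44.1 virtual grip r 101.8 th-th0 43.6deg arc 76.0mm  yaw err(a-(th-90)) 3.9  F [ 1.02  2.44 -1.4 ] resist 2.64 radial 0.03 tilt [0.047 0.083] q [ 0.13  0.69 -0.65  1.91  0.57  0.65  0.38]
TCP r 101.9
```

View pics/s12.png

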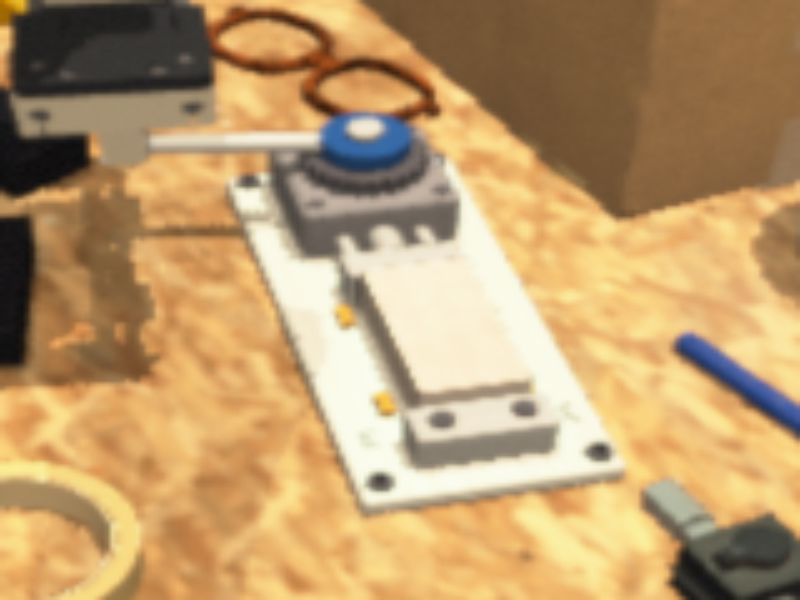

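{"op": "play_rows", "data": {"targets": [[1, -6, 0.4, -1.5, 44]]}}

```text
time: 13.93
tool_pos: [0.5246, 0.1518, 0.1082]
eef_rot: [1.36, 1.467, 1.047]
force: [2.5, 6.2, -1.6]
gripper_width: 0.474
```

```bash
python3 lv.py
```

```text
t 13.93 z 0.1082 w 44.0 virtual grip r 101.6 th-th0 44.6deg arc 77.9mm  yaw err(a-(th-90)) 4.4  F [ 2.47  6.17 -1.56] resist 6.65 radial 0.06 tilt [0.052 0.09 ] q [ 0.14  0.69 -0.66  1.92  0.58  0.64  0.4 ]
TCP r 101.7
```

{"op": "play_rows", "data": {"targets": [[1, -6, 0.4, -1.5, 44]]}}

```text
time: 14.02
tool_pos: [0.5238, 0.1489, 0.108]
eef_rot: [1.324, 1.461, 1.04]
force: [1.5, 4.8, -2.0]
gripper_width: 0.471
```

```bash
python3 lv.py
```

```text
t 14.02 z 0.1080 w 43.8 virtual grip r 101.6 th-th0 46.4deg arc 81.0mm  yaw err(a-(th-90)) 4.4  F [ 1.54  4.83 -1.97] resist 5.06 radial 0.25 tilt [0.056 0.095] q [ 0.15  0.69 -0.67  1.93  0.59  0.63  0.43]
TCP r 101.7
```

{"op": "play_rows", "data": {"targets": [[1, -6, 0.4, -1.5, 44]]}}

```text
time: 14.1
tool_pos: [0.5233, 0.1461, 0.1079]
eef_rot: [1.289, 1.454, 1.034]
force: [1.0, 5.6, -2.1]
gripper_width: 0.477
```

```bash
python3 lv.py
```

```text
t 14.10 z 0.1079 w 44.3 virtual grip r 101.4 th-th0 47.8deg arc 83.4mm  yaw err(a-(th-90)) 4.7  F [ 0.99  5.63 -2.05] resist 5.65 radial 0.92 tilt [0.06 0.1 ] q [ 0.17  0.69 -0.68  1.93  0.6   0.63  0.46]
TCP r 101.6
```

{"op": "play_rows", "data": {"targets": [[1, -6, 0.4, -1.5, 44]]}}

```text
time: 14.18
tool_pos: [0.5228, 0.1431, 0.1076]
eef_rot: [1.257, 1.448, 1.031]
force: [0.8, 5.8, -1.0]
gripper_width: 0.479
```

```bash
python3 lv.py
```

```text
t 14.18 z 0.1076 w 44.6 virtual grip r 101.4 th-th0 49.4deg arc 86.3mm  yaw err(a-(th-90)) 4.7  F [ 0.75  5.78 -1.05] resist 5.74 radial 1.02 tilt [0.063 0.105] q [ 0.18  0.69 -0.69  1.94  0.61  0.62  0.48]
TCP r 101.5
```

{"op": "play_rows", "data": {"targets": [[1, -6, 0.4, -1.5, 44]]}}

```text
time: 14.27
tool_pos: [0.5224, 0.1403, 0.1074]
eef_rot: [1.225, 1.441, 1.03]
force: [1.5, 5.1, -1.2]
gripper_width: 0.474
```

```bash
python3 lv.py
```

```text
t 14.27 z 0.1074 w 44.1 virtual grip r 101.3 th-th0 51.1deg arc 89.2mm  yaw err(a-(th-90)) 4.7  F [ 1.46  5.12 -1.24] resist 5.33 radial -0.01 tilt [0.066 0.111] q [ 0.2   0.69 -0.7   1.95  0.62  0.61  0.51]
TCP r 101.5
```

{"op": "play_rows", "data": {"targets": [[1, -6, 0.4, -1.5, 44]]}}

```text
time: 14.35
tool_pos: [0.5222, 0.1374, 0.1073]
eef_rot: [1.194, 1.435, 1.028]
force: [0.5, 5.5, -0.3]
gripper_width: 0.473
```

```bash
python3 lv.py
```

```text
t 14.35 z 0.1073 w 44.0 virtual grip r 101.1 th-th0 52.7deg arc 92.0mm  yaw err(a-(th-90)) 4.9  F [ 0.49  5.47 -0.35] resist 5.42 radial 0.87 tilt [0.07  0.116] q [ 0.21  0.69 -0.71  1.95  0.63  0.61  0.54]
TCP r 101.3
```

{"op": "play_rows", "data": {"targets": [[1, -6, 0.2, -1.5, 44]]}}

```text
time: 14.43
tool_pos: [0.522, 0.1346, 0.1072]
eef_rot: [1.163, 1.429, 1.026]
force: [0.4, 4.2, 0.1]
gripper_width: 0.476
```

```bash
python3 lv.py
```

```text
t 14.43 z 0.1072 w 44.2 virtual grip r 101.0 th-th0 54.2deg arc 94.6mm  yaw err(a-(th-90)) 5.1  F [0.39 4.24 0.08] resist 4.22 radial 0.55 tilt [0.073 0.121] q [ 0.22  0.69 -0.72  1.96  0.64  0.6   0.56]
TCP r 101.2
```

{"op": "play_rows", "data": {"targets": [[1, -6, 0.2, -1.5, 44]]}}

```text
time: 14.52
tool_pos: [0.5219, 0.1318, 0.107]
eef_rot: [1.132, 1.422, 1.025]
force: [0.1, 5.6, -1.3]
gripper_width: 0.475
```

```bash
python3 lv.py
```

```text
t 14.52 z 0.1070 w 44.1 virtual grip r 100.9 th-th0 55.8deg arc 97.4mm  yaw err(a-(th-90)) 5.3  F [ 0.06  5.62 -1.3 ] resist 5.52 radial 1.03 tilt [0.077 0.126] q [ 0.24  0.69 -0.73  1.97  0.65  0.6   0.59]
TCP r 101.1
```

{"op": "play_rows", "data": {"targets": [[1, -6, 0.2, -1.5, 44]]}}

```text
time: 14.6
tool_pos: [0.5219, 0.1291, 0.1069]
eef_rot: [1.102, 1.416, 1.025]
force: [-0.4, 5.6, 0.4]
gripper_width: 0.477
```

```bash
python3 lv.py
```

```text
t 14.60 z 0.1069 w 44.4 virtual grip r 100.7 th-th0 57.3deg arc 99.9mm  yaw err(a-(th-90)) 5.5  F [-0.4   5.56  0.36] resist 5.41 radial 1.33 tilt [0.08  0.132] q [ 0.25  0.7  -0.74  1.97  0.66  0.59  0.62]
TCP r 101.0
```

{"op": "play_rows", "data": {"targets": [[1, -6, 0, -0.5, 44]]}}

```text
time: 14.68
tool_pos: [0.5218, 0.1264, 0.1067]
eef_rot: [1.091, 1.41, 1.025]
force: [0.5, 5.2, 0.1]
gripper_width: 0.48
```

```bash
python3 lv.py
```

```text
t 14.68 z 0.1067 w 44.6 virtual grip r 100.5 th-th0 58.7deg arc 102.5mm  yaw err(a-(th-90)) 4.8  F [0.46 5.24 0.12] resist 5.25 radial 0.30 tilt [0.083 0.137] q [ 0.26  0.7  -0.74  1.97  0.66  0.58  0.63]
TCP r 101.0
```

{"op": "play_rows", "data": {"targets": [[1, -6, 0, -0.5, 44]]}}

```text
time: 14.77
tool_pos: [0.5219, 0.1244, 0.1067]
eef_rot: [1.081, 1.402, 1.028]
force: [0.6, 9.0, 0.0]
gripper_width: 0.476
```

```bash
python3 lv.py
```

```text
t 14.77 z 0.1067 w 44.3 virtual grip r 100.2 th-th0 59.9deg arc 104.6mm  yaw err(a-(th-90)) 4.3  F [0.62 9.02 0.04] resist 9.03 radial 0.50 tilt [0.087 0.144] q [ 0.28  0.7  -0.75  1.98  0.67  0.58  0.65]
TCP r 100.9
```

{"op": "play_rows", "data": {"targets": [[1, -6, 0, -0.5, 44]]}}

```text
time: 14.85
tool_pos: [0.5222, 0.1235, 0.1069]
eef_rot: [1.074, 1.392, 1.033]
force: [0.4, 9.1, -1.6]
gripper_width: 0.48
```

```bash
python3 lv.py
```

```text
t 14.85 z 0.1069 w 44.7 virtual grip r 99.9 th-th0 60.2deg arc 105.1mm  yaw err(a-(th-90)) 4.8  F [ 0.38  9.1  -1.58] resist 9.08 radial 0.69 tilt [0.091 0.153] q [ 0.29  0.7  -0.76  1.98  0.67  0.57  0.66]
TCP r 100.6
```

{"op": "play_rows", "data": {"targets": [[1, -6, 0, -0.5, 44]]}}

```text
time: 14.93
tool_pos: [0.5223, 0.1227, 0.1069]
eef_rot: [1.068, 1.383, 1.04]
force: [0.9, 8.2, -3.6]
gripper_width: 0.479
```

```bash
python3 lv.py
```

```text
t 14.93 z 0.1069 w 44.5 virtual grip r 99.9 th-th0 60.7deg arc 106.0mm  yaw err(a-(th-90)) 5.1  F [ 0.9   8.18 -3.6 ] resist 8.23 radial -0.01 tilt [0.095 0.161] q [ 0.3   0.7  -0.76  1.99  0.67  0.56  0.67]
TCP r 100.5
```

{"op": "play_rows", "data": {"targets": [[1, -6, 0, -0.5, 44]]}}

```text
time: 15.02
tool_pos: [0.5224, 0.1219, 0.1067]
eef_rot: [1.063, 1.374, 1.048]
force: [0.9, 9.6, -3.9]
gripper_width: 0.479
```

```bash
python3 lv.py
```

```text
t 15.02 z 0.1067 w 44.5 virtual grip r 99.8 th-th0 61.1deg arc 106.6mm  yaw err(a-(th-90)) 5.5  F [ 0.92  9.63 -3.91] resist 9.67 radial 0.07 tilt [0.098 0.17 ] q [ 0.31  0.7  -0.77  1.99  0.68  0.55  0.69]
TCP r 100.4
```

{"op": "play_rows", "data": {"targets": [[0, -6, 0, 0, 44]]}}

```text
time: 15.1
tool_pos: [0.5222, 0.1209, 0.1072]
eef_rot: [1.068, 1.365, 1.058]
force: [0.5, 9.5, -5.6]
gripper_width: 0.477
```

```bash
python3 lv.py
```

```text
t 15.10 z 0.1072 w 44.3 virtual grip r 100.0 th-th0 61.7deg arc 107.7mm  yaw err(a-(th-90)) 5.2  F [ 0.48  9.52 -5.59] resist 9.53 radial 0.39 tilt [0.1   0.178] q [ 0.32  0.7  -0.78  2.    0.68  0.54  0.7 ]
TCP r 100.7
```

{"op": "play_rows", "data": {"targets": [[0, -6, 0, 0, 44]]}}

```text
time: 15.18
tool_pos: [0.5218, 0.1198, 0.1075]
eef_rot: [1.075, 1.357, 1.068]
force: [1.0, 9.6, -5.5]
gripper_width: 0.475
```

```bash
python3 lv.py
```

```text
t 15.18 z 0.1075 w 44.1 virtual grip r 100.3 th-th0 62.4deg arc 108.8mm  yaw err(a-(th-90)) 4.8  F [ 0.96  9.58 -5.46] resist 9.63 radial -0.19 tilt [0.102 0.186] q [ 0.33  0.71 -0.79  2.    0.68  0.54  0.71]
TCP r 101.1
```

{"op": "play_rows", "data": {"targets": [[0, -6, 0, 0, 44]]}}

```text
time: 15.27
tool_pos: [0.5213, 0.1186, 0.1077]
eef_rot: [1.082, 1.349, 1.079]
force: [0.2, 9.6, -5.9]
gripper_width: 0.477
```

```bash
python3 lv.py
```

```text
t 15.27 z 0.1077 w 44.3 virtual grip r 100.8 th-th0 63.0deg arc 109.9mm  yaw err(a-(th-90)) 4.4  F [ 0.19  9.62 -5.86] resist 9.61 radial 0.47 tilt [0.104 0.194] q [ 0.34  0.71 -0.79  2.    0.67  0.53  0.71]
TCP r 101.7
```

{"op": "play_rows", "data": {"targets": [[0, 3, 0, 0, 44], [0, 3, 0, 0, 44], [0, 2, 0, 0, 44]]}}

```text
time: 15.52
tool_pos: [0.5195, 0.1298, 0.1108]
eef_rot: [1.089, 1.345, 1.089]
force: [1.1, -0.0, -0.3]
gripper_width: 0.473
```

```bash
python3 lv.py;python3 -c "
from h import *
im,d=manip.grab_frame('wrist');cv2.imwrite('pics/w13.png',im[:,:,::-1])"; python3 lv.py
```

```text
t 15.52 z 0.1108 w 43.9 virtual grip r 104.0 th-th0 57.0deg arc 99.4mm  yaw err(a-(th-90)) 10.6  F [ 1.05 -0.04 -0.25] resist 0.14 radial -1.04 tilt [0.104 0.198] q [ 0.32  0.7  -0.8   2.    0.67  0.53  0.7 ]
TCP r 103.4
t 15.57 z 0.1110 w 44.0 virtual grip r 104.0 th-th0 56.7deg arc 99.0mm  yaw err(a-(th-90)) 10.9  F [-0.18 -0.09  0.26] resist -0.12 radial 0.17 tilt [0.104 0.199] q [ 0.32  0.7  -0.8   2.    0.67  0.53  0.7 ]
TCP r 103.3
```

View pics/w13.png

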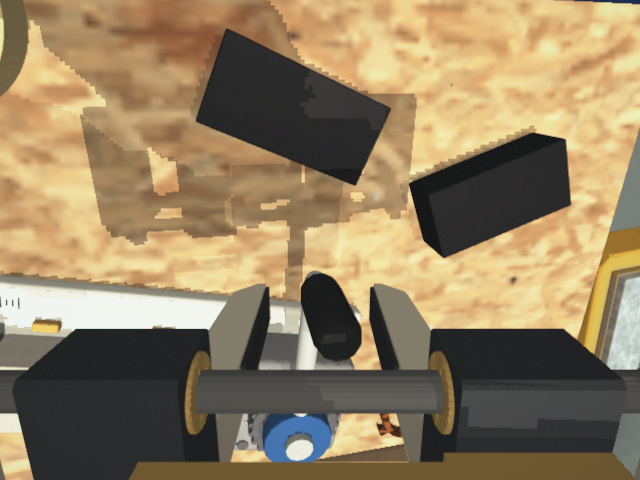

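```bash
python3 -c "
from h import *
s=manip.read_state();M=R.from_euler('xyz',s['eef_rot']).as_matrix();print((M.T@[0,0,20]).round(1))"
```

```text
[-19.5   4.    2.1]
```

{"op": "play_rows", "data": {"targets": [[0, 0, 0, 0, 60], [-5, 1, 0.5, 0, 60], [-10, 2, 1, 0, 60], [-20, 4, 2, 0, 60], [-20, 4, 2, 0, 60], [-20, 4, 2, 0, 60]]}}

```text
time: 16.07
tool_pos: [0.5163, 0.1238, 0.1874]
eef_rot: [1.108, 1.36, 1.103]
force: [0.3, -0.3, 0.4]
gripper_width: 0.646
```

```bash
python3 lv.py; python3 -c "
from h import *
im,d=manip.grab_frame('wrist');cv2.imwrite('pics/w14.png',im[:,:,::-1])"; python3 grip.py
```

```text
t 16.07 z 0.1874 w 60.1 virtual grip r 107.5 th-th0 56.3deg arc 98.3mm  yaw err(a-(th-90)) 10.9  F [ 0.33 -0.31  0.45] resist -0.25 radial -0.39 tilt [0.094 0.187] q [ 0.43  0.61 -0.94  1.93  0.53  0.72  0.8 ]
TCP r 106.5
wrist 0.92 [292.2, 220.6, 41.1, 51.1] 844 [0.5224 0.1372 0.1168] [array([523.3, 137.5]), array([18.3, 18.8]), np.float64(87.3)]
```

View pics/w14.png

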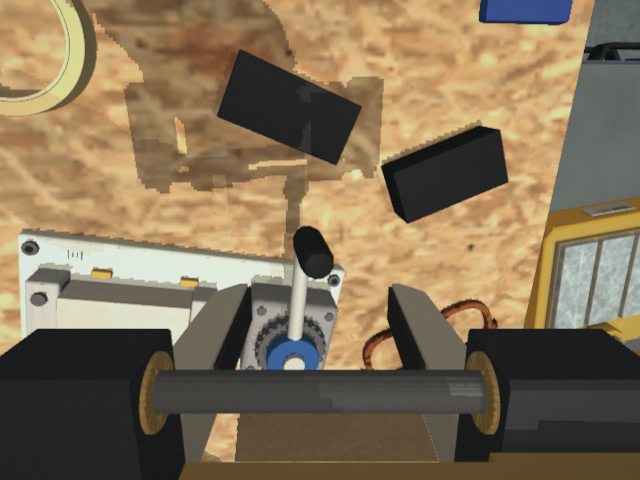

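{"op": "play_rows", "data": {"targets": [[-25, 5, 2, 0, 60], [-25, 5, 2, 0, 60], [-25, 5, -5, 0, 60], [-10, 0, -15, 0, 60], [0, 0, 0, 0, 60]]}}

```text
time: 16.63
tool_pos: [0.49, 0.1187, 0.2695]
eef_rot: [1.134, 1.369, 1.125]
force: [0.2, 1.3, -0.2]
gripper_width: 0.643
```

```bash
python3 - <<'E'
from h import *
im,d=manip.grab_frame('scene');cv2.imwrite('pics/s15.png',cv2.resize(im[180:340,240:440],(800,600),interpolation=cv2.INTER_CUBIC)[:,:,::-1])
im,d=manip.grab_frame('top');cv2.imwrite('pics/t15.png',im[:,:,::-1])
s=manip.read_state();print(s["time"],s["tool_pos"],s["force"])
for t in ["tape_roll","marker_blue","lens_blank"]:
    for r in manip.cut_out(t,"top")[:1]:
        px=np.argwhere(r["pixels"])[:,::-1]; print(t,r["p"],r["extent"],np.median(pts("top",d,px),0).round(3))
E
```

```text
16.7333 [0.49192326 0.11817376 0.26840085] [-0.09912926 -0.22867006  0.02636418]
marker_blue 0.74 [333.3, 174.7, 61.3, 19.6] [ 0.711 -0.09   0.01 ]
lens_blank 0.71 [412.3, 187.5, 28.0, 27.3] [ 0.674 -0.21   0.005]
```

View pics/s15.png

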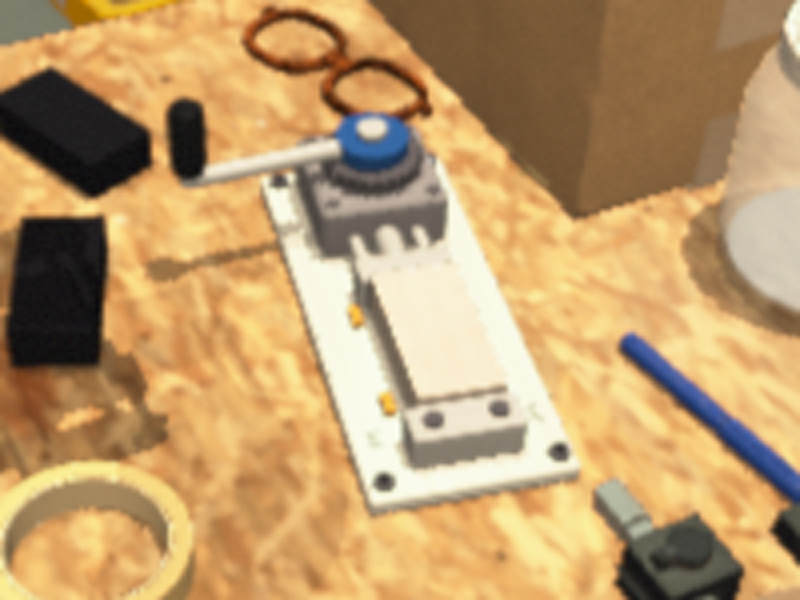

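View pics/t15.png

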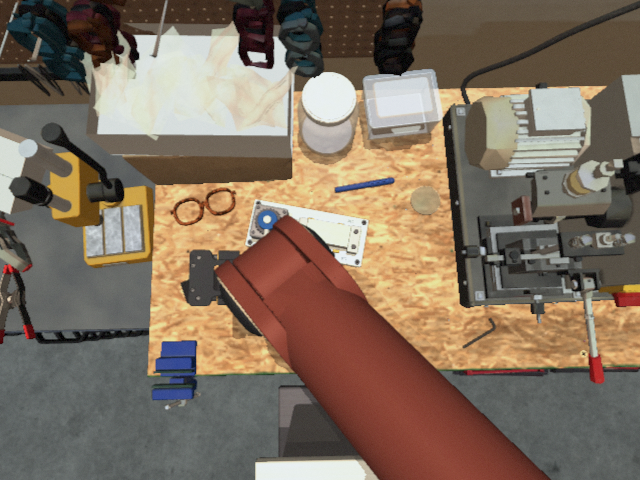

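```bash
python3 -c "
from cell import manip
print(manip.sign_off())"
```

```text
the job is handed in; nothing more can be done
None
```

The steel block is clamped flat in the nest, and I handed the job in with the arm about 15 cm above the lever and touching nothing. The clock stood at 16.7 s of the 72 s allowed.

- **Choosing the block:** I took the light block at pixel (424, 277) in the top picture, because its colour matches the steel jaw. I left the two black look-alikes at (205, 285) and (267, 309).
- **Placing it:** After I let go, the block's top measured level. It lay within about 2 mm of the nest centre, between the brass guides and square to the fixture. The tool had sagged by about 4° while carrying it, so one long edge touched the plate first before the block settled flat.
- **Clamping:** I pushed the grip with one finger. The force held at about 5 N, climbed to 9 N near 1.04 rad, then stayed at 8.2 to 9.7 N over about 5 mm more travel. I took that as the limiter giving and stopped, with no reading above 9.7 N.
- **After release:** The lever sprang back and stayed at about 1.05 rad. The last scene picture shows the block held between the jaw and the back stop, with no visible gaps.
- **Other objects:** The lens blank measured where it began. The marker's reading shifted about 8 mm along its length, but I never went near it and it looks unmoved in the pictures. The arm hid the tape roll from the top camera at the end. In the scene picture it looks unmoved, so I checked it only by eye.

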